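# Zero the bench comparator on its setting gauge

## Task

Zero the bench comparator on its setting gauge: take the gauge from the crate lid and slide its blade, nose first, between the guides and under the plunger until the nose is fully home against the back stop. Then turn the knob on top of the column until the dial's pointer stands on the bold mark at 12 o'clock, leaving the gauge in place. Do not disturb the tape measure, the wood offcut or the tin behind the comparator.

Things in the scene. Friction and masses are not known exactly. Their poses are not given: they have to be found in the camera images.
- comparator: Bench dial comparator, fixed: grey base 84 x 188 mm with a flat metal anvil, surface 24 mm above the bench. Origin on the bench below the plunger axis; x away from the robot (the dial, 76 mm across, centre 110 mm up, is turned 0.5 rad from -x to +y), y left, z up. The gauge lies on the anvil and goes in from the +y side along -y, centred on x = 0. Column at y = -60 mm.
- back_stop (a point): Middle of the back stop's front face at anvil level, 20 mm past the plunger axis (y = -20 mm); axes as the comparator's. The gauge's nose must meet it. The stop is 14 mm high.
- mouth (a point): Middle of the mouth between the two side guides, at anvil level, y = +65 mm; axes as the comparator's. The guides are 7 mm high; the channel between them is 39 mm wide from the stop to y = +45 mm, then flares at 20 degrees a side to 53 mm at the mouth. The bare anvil goes on to y = +90 mm.
- plunger_tip (a point): Lowest point of the plunger, a vertical spring-loaded rod (1 to 2 N) with a ball end 10 mm across under the dial. It hangs 6 to 10 mm above the anvil when free and rides up on the gauge's bevel onto its flat top.
- gauge_nose (a point): Tip of the gauge's nose on its underside, 55 mm ahead of the gauge's origin; axes as the gauge's.
- gauge_grip (a point): Centre of the black grip, 30 mm behind the gauge's origin and 22 mm above the underside; axes as the gauge's.
- knob_grip (a point): Centre of the height knob, on its vertical axis, 180 mm above the bench; the knob is black, knurled, 46 mm across and 24 mm high, on top of the column.
- height_knob (a joint): Turn of the knob, rad, 0 to 4; it grows as the knob is turned clockwise seen from above, which lowers the indicator head by 2 mm a radian. It stays where it is left.
- pointer (a joint): Angle of the dial's pointer, rad: 0 points left (9 o'clock on the dial's face), where it rests while the plunger hangs free; 1.571 points straight up at the bold mark; it turns clockwise by 0.314 rad for each mm the plunger is pushed up relative to the head, thus by 0.63 rad for each radian of knob while the plunger rests on the gauge.
- tape_measure: Tape measure, 34 x 70 x 62 mm, standing on the bench; origin in the middle of its underside. Leave it alone.
- wood_offcut: Wood block, 45 x 110 x 35 mm, on the bench behind the crate; origin in the middle of its underside. Leave it alone.
- grease_tin: Round tin, 69 mm across, 50 mm high, on the bench behind the comparator; origin in the middle of its underside. Leave it alone.
- gauge: Setting gauge: flat steel blade 110 mm long (x), 36 wide (y), 10 thick, about 0.26 kg, with a black grip 50 x 22 x 24 mm on top of its tail (x = -55 to -5 mm, z = 10 to 34 mm). Origin in the middle of the underside; +x to the nose, bevelled on top over its last 15 mm down to 3 mm. Starts flat on the wooden crate's lid, 181 mm above the bench; the crate's rim is 4 mm higher.
Things that resemble listed ones, but are neither listed nor needed, are in the scene too. Of the things that look like the gauge, the larger one is meant.

How it is judged:
By the outcome, as a careful person would: the job done as asked, in the order asked, and still so for the second after the job is handed in, with the robot touching nothing.
It also fails if it takes over 69 s, if anything falls off the work surface, if the arm or the gripper's body presses on something with over 40 N, if the wrist force passes 120 N, or if a joint passes its speed limit or range.

## Robot

A 6-joint arm with a two-finger parallel gripper is mounted at the origin on a cart in front of the work surface, level with it; the furniture and walls round the work are solid. World frame = base frame: x ahead of the robot, y to its left, z up, the work surface at z = 0. Lengths are in m, angles in rad, forces in N, time in s.
With the tool pointing down it reaches from about 0.35 to 0.775 m from the base axis. Payload 7.3 kg.
Tool frame: the origin (TCP) lies on the front face of the gripper's body, between the roots of the fingers; the fingertips stand ahead of it and the grasp point (between the pads) lies 47 mm ahead of it (finger_overhang is the z of the fingertips in the tool frame, in m); z points along the fingers, y is the line along which they close (so a half turn about z gives the same grasp; the last joint's range is limited). The gripper opens to 92 mm and grips with 3 to 60 N. Pads are 19 mm wide; open, the fingers measure 130 mm over their backs; the gripper's body (75 mm by 190 mm) begins 47 mm behind the grasp point.
Start: joints at [1.024, 0.342, 1.524, -0, 1.275, -0.146], TCP at [0.205, 0.483, 0.292] pointing down, gripper open.
Joint ranges: [-2.53, 2.53], [-0.77, 2.02], [0.04, 2.7], [-1, 4.14], [0.28, 2.66], [-3.11, 3.11]. Speed limits (rad/s): [2.57, 2.57, 3.14, 3.14, 3.14, 3.14].

## Interface

Orientations are given as [roll, pitch, yaw] about the fixed x, y, z axes, in that order (R = Rz(yaw) Ry(pitch) Rx(roll)).
In Python, from cell import * gives the robot as it stands. The module is installed in compiled form; this text tells all that it offers.
- The arm moves only by the tool arm_command, never from a script. Its argument "series" is a list of rows, each an object of numbers: "x", "y", "z": the shift along the tool's x, y, z in mm; "rx", "ry", "rz": the turn, a rotation vector about the tool's x, y, z in degrees. A call has 1 to 20 rows; each row is the pose to reach, as a shift and turn from the pose commanded when the call began, along the tool's axes at that moment; what a row does not reach only later rows make up. A row lasts 1/10 s, in which the tool goes at most 50 mm and 8.59 degrees, less where a joint would pass 70% of its speed; a pose out of reach is approached as far as the arm can. A call with a gripper value outside its range is refused whole. "hand" is the finger opening in mm, from 0 to 91.8, set as the call begins (left out, the last holds). The fingers move at their own pace and stop on an object; "squeeze" is the grip in N (left out, the last holds). Time passes only in rows, so rows that repeat a pose let the fingers close. It gives the time, the measured TCP pose, the force, the opening and the grip force at its end, in the units of the state.
- observe(): the state, without advancing time (a new reading comes with each control period).
- read_camera(name): name is "scene" or "top" or "wrist"; returns a dict with "pixels" (480x640x3 uint8, blue, green, red), "K" (3x3 intrinsics, pixels), "k1" (the pictures are not rectified: a ray, as slopes to the right and down, at radius r is drawn at 1 + k1 r^2 times it, then the intrinsics apply), "rvec" (rotation vector, rad) and "tvec" (3), from world to camera coordinates, as OpenCV has them. Camera axes: x right, y down, z forward; pixel columns grow to the right and rows downward; lengths in m; the calibration is good to about 2 mm. A picture is of the moment at which its call begins. There is no depth.
- hand_in(): hands the job in; it is judged then, once.
Trained networks look in a picture, given as the dict that the camera call returned (one of the last four; its "shot" number tells which), for a name from the list of things; names that differ only in an ending like _2 or _b are one class to them, and where a whole thing is asked for, a point or a joint stands for the part that bears it (a point fixed in the world has none). Each returns a list of dicts, best first, with "confidence" (0 to 1); they miss things now and then, are a little off and sometimes report something else, mostly with a low value. They report only what shows in the picture. A call takes as long as a camera call. They do not tell look-alikes from the thing itself.
- boxes_of(picture, query): "point" ([x, y, z] in m, in world coordinates, good to about 4 mm: the middle of the surface that is visible of it).
- trace(picture, query): "pixels" (480x640 bool, what is visible of it).
- mark_of(picture, query): "point" ([x, y, z] in m, in world coordinates, good to about 4 mm: a listed point, or the origin of a listed thing).
The state is a dict: "time": time; "qpos": joint angles; "qvel": joint speeds; "joint_efforts": joint torques, N m; "tool_pos": TCP position; "tool_rot": TCP orientation; "contact_force": force on the tool from outside, world axes, zero at the start; "torque": the same for the moment, N m; "opening": finger opening in m; "grip_force": force on a finger pad.
Only numpy, scipy, OpenCV 4.12 (cv2) and the standard library are available. Lean on these libraries where they do the work, as an engineer would, in place of code of your own. Each camera call takes 0.05 s, during which the arm holds its last target. There are 200 camera calls.

## Working session

There is one attempt and no reset: what is moved stays moved. The work goes in short steps, Python scripts to look and compute and a tool call to move; the robot and the scene stay as the last step left them, time stands still between calls to the robot, and variables do not carry over. Pictures are saved under pics/ and viewed, at most 10 in all, crops included, and the job is handed in when it is done.

Besides the shell and the picture viewer there is one more tool, called after "Call:" as name(argument=value, ...), one argument or row to a line, values as JSON. arm_command: Moves the arm, as the interface text tells. Its arguments: {"type":"object","properties":{"series":{"type":"array"},"hand":{"type":"number"},"squeeze":{"type":"number"}},"required":["series"]}

```bash
mkdir -p pics; cat > h.py <<'E'
from cell import *
import numpy as np, cv2
from scipy.spatial.transform import Rotation as R
np.set_printoptions(precision=4,suppress=True)
def proj(p,P):
    P=np.atleast_2d(P); Rm,_=cv2.Rodrigues(np.array(p["rvec"],float)); c=P@Rm.T+np.array(p["tvec"]).ravel()
    s=c[:,:2]/c[:,2:]; s=s*(1+p["k1"]*(s**2).sum(1,keepdims=True)); K=np.array(p["K"])
    return s*[K[0,0],K[1,1]]+[K[0,2],K[1,2]]
def ray(p,uv):
    K=np.array(p["K"]); d=(np.array(uv,float)-[K[0,2],K[1,2]])/[K[0,0],K[1,1]]; s=d.copy()
    for _ in range(20): s=d/(1+p["k1"]*(s@s))
    Rm,_=cv2.Rodrigues(np.array(p["rvec"],float)); 
    return -Rm.T@np.array(p["tvec"]).ravel(), Rm.T@np.array([s[0],s[1],1])
def onz(p,uv,z):
    o,d=ray(p,uv); return o+d*(z-o[2])/d[2]
E
python3 - <<'E'
from h import *
s=observe(); print({k:np.round(v,3) if not isinstance(v,dict) else v for k,v in s.items()})
ims=[]
for n in ["scene","top"]:
    p=read_camera(n); ims.append(p["pixels"]); cv2.imwrite(f"pics/{n}0.png",p["pixels"])
    for q in ["gauge","gauge_nose","gauge_grip","comparator","back_stop","mouth","plunger_tip","knob_grip","tape_measure","wood_offcut","grease_tin"]:
        for d in mark_of(p,q)[:3]: print(n,q,np.round(d["point"],4),round(d["confidence"],2),proj(p,np.array(d["point"])).round()[0])
E
```

```text
{'time': np.float64(0.0), 'qpos': array([ 1.024,  0.343,  1.525,  0.   ,  1.275, -0.146]), 'qvel': array([-0.001,  0.   ,  0.001,  0.   ,  0.   ,  0.   ]), 'joint_efforts': array([  0.001, -43.126, -24.422,   0.072,   0.056,  -0.   ]), 'tool_pos': array([0.205, 0.483, 0.292]), 'tool_rot': array([-3.14 , -0.   ,  2.741]), 'contact_force': array([ 1.163,  0.257, -0.028]), 'torque': array([ 0.035, -0.011,  0.021]), 'grip_force': np.float64(0.0), 'opening': np.float64(0.092)}
scene gauge [0.4388 0.1024 0.1817] 0.72 [367. 208.]
scene gauge_nose [0.427  0.0521 0.1825] 0.97 [373. 198.]
scene gauge_grip [0.4436 0.1331 0.2029] 0.94 [365. 205.]
scene comparator [ 0.6006  0.1561 -0.0027] 0.87 [295. 290.]
scene mouth [0.585  0.2247 0.0224] 0.97 [297. 298.]
scene mouth [0.6136 0.1013 0.1782] 0.35 [288. 208.]
scene plunger_tip [0.5981 0.1564 0.034 ] 0.41 [295. 277.]
scene plunger_tip [0.4255 0.0465 0.1806] 0.32 [374. 198.]
scene knob_grip [0.6116 0.1036 0.1796] 0.61 [289. 208.]
scene wood_offcut [ 0.6526 -0.0619  0.0069] 0.84 [285. 241.]
scene grease_tin [0.7307 0.2347 0.    ] 0.69 [231. 307.]
top gauge [ 0.3005  0.2795 -0.0012] 0.78 [249. 358.]
top gauge [0.4384 0.1027 0.1796] 0.55 [333. 293.]
top gauge_nose [0.4293 0.0472 0.1821] 0.77 [363. 299.]
top gauge_nose [ 0.2802  0.3057 -0.0027] 0.61 [237. 367.]
top gauge_grip [0.4491 0.1356 0.2068] 0.92 [315. 287.]
top gauge_grip [0.3094 0.2607 0.0152] 0.69 [257. 355.]
top comparator [ 0.6018  0.1609 -0.0031] 0.9 [306. 222.]
top back_stop [0.6092 0.1394 0.0239] 0.62 [315. 217.]
top back_stop [0.585  0.223  0.0263] 0.37 [277. 227.]
top mouth [0.5845 0.2228 0.0262] 0.65 [277. 227.]
top knob_grip [0.6143 0.0978 0.1781] 0.65 [336. 201.]
top tape_measure [ 0.4132  0.2741 -0.0027] 0.88 [253. 306.]
top wood_offcut [ 0.6523 -0.0636 -0.004 ] 0.43 [405. 201.]
```

```bash
python3 - <<'E'
import cv2,numpy as np
a=cv2.imread("pics/scene0.png");b=cv2.imread("pics/top0.png")
cv2.imwrite("pics/a.png",cv2.resize(a[130:430,150:550],(800,600),interpolation=cv2.INTER_CUBIC))
cv2.imwrite("pics/b.png",cv2.resize(b[150:420,170:490][:240],(800,600),interpolation=cv2.INTER_CUBIC))
E
```

```text
(no output)
```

View pics/a.png

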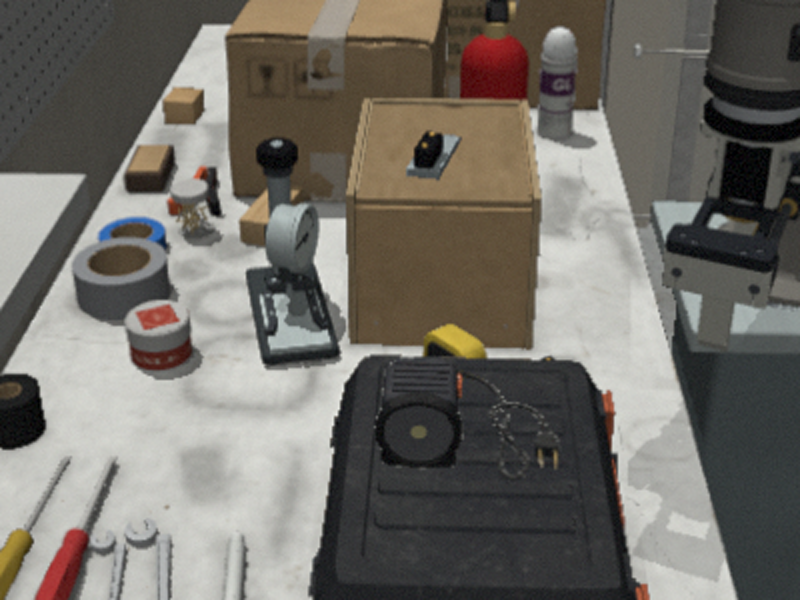

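View pics/b.png

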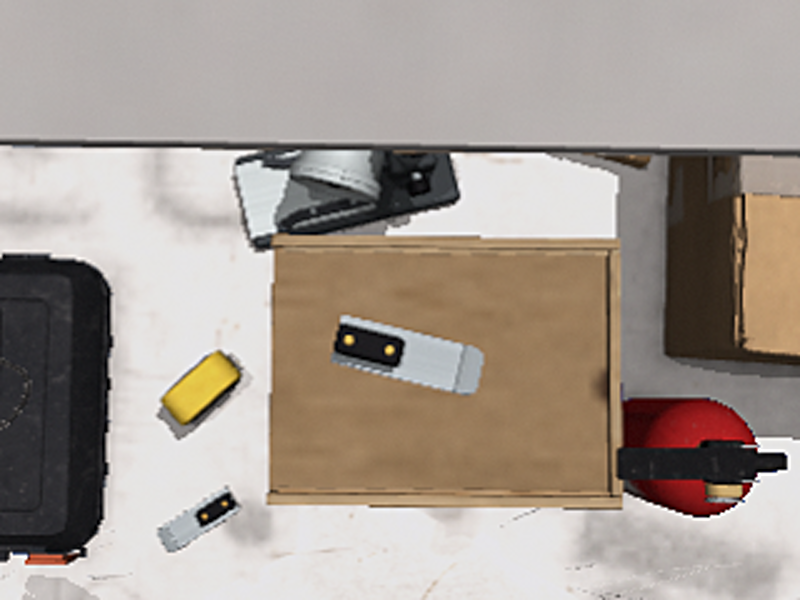

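Two things look like the gauge: one on the crate lid (top image about 333,293) and a smaller one on the bench (about 249,358). The one on the lid is larger and sits where the task says it should. The crop confirms it: black grip with two brass screws at the left, bevelled nose to the right. A grey shelf edge hides part of the comparator in the top view, so I'll check the full scene view.

View pics/scene0.png

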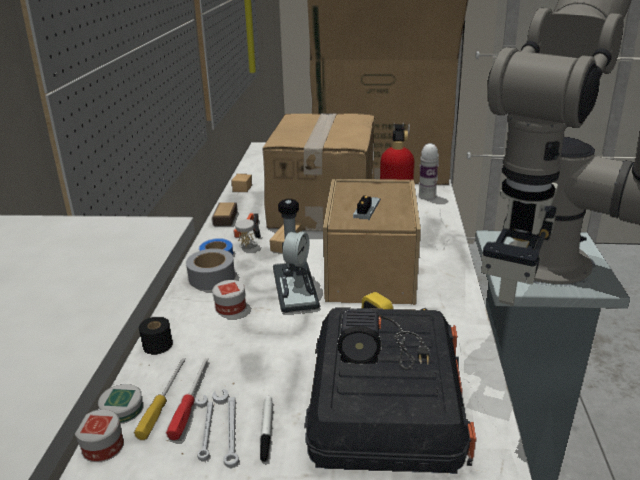

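```bash
python3 - <<'E'
from h import *
for n in ["scene","top","wrist"]:
    p=read_camera(n); Rm,_=cv2.Rodrigues(np.array(p["rvec"],float)); print(n,-Rm.T@np.array(p["tvec"]).ravel(), Rm[2],p["K"][0][0],p["k1"])
    if n=="wrist":
        s=observe(); T=R.from_euler("xyz",s["tool_rot"]).as_matrix()
        print("cam in tool",T.T@(-Rm.T@np.array(p["tvec"]).ravel()-s["tool_pos"]), "\n",T.T@Rm.T)
    for q in ["comparator","gauge"]:
        for d in boxes_of(p,q)[:2]: print(q,d)
    if n=="top":
        # shelf edge height hypotheses
        for z in (0.3,0.4,0.5,0.6): print(z,[onz(p,uv,z) for uv in ([100,208],[330,211],[600,212])])
    if n=="scene":
        for z in (0.3,0.4,0.5,0.6): print(z,[onz(p,uv,z) for uv in ([190,217],[150,217])])
E
```

```text
scene [0.4275 1.2884 0.7377] [ 0.0763 -0.8868 -0.4558] 595.713964768937 -0.07827351981940177
comparator {'point': [0.5971, 0.1689, 0.0291], 'confidence': 0.7}
gauge {'point': [0.4398, 0.1442, 0.1899], 'confidence': 0.87}
0.3 [array([0.7362, 0.4023, 0.3   ]), array([0.806, 0.405, 0.3  ])]
0.4 [array([0.6657, 0.6048, 0.4   ]), array([0.7195, 0.6068, 0.4   ])]
0.5 [array([0.5952, 0.8072, 0.5   ]), array([0.6331, 0.8086, 0.5   ])]
0.6 [array([0.5246, 1.0097, 0.6   ]), array([0.5466, 1.0105, 0.6   ])]
top [0.4119 0.1288 1.1625] [ 0.1278 -0.0004 -0.9918] 525.1101023693935 -0.023706952319486406
comparator {'point': [0.582, 0.1684, 0.0216], 'confidence': 0.73}
gauge {'point': [0.4424, 0.1051, 0.1897], 'confidence': 0.66}
0.3 [array([0.5719, 0.4975, 0.3   ]), array([0.5718, 0.1123, 0.3   ]), array([ 0.5765, -0.3417,  0.3   ])]
0.4 [array([0.5534, 0.4547, 0.4   ]), array([0.5532, 0.1142, 0.4   ]), array([ 0.5574, -0.2872,  0.4   ])]
0.5 [array([0.5348, 0.412 , 0.5   ]), array([0.5347, 0.1161, 0.5   ]), array([ 0.5383, -0.2326,  0.5   ])]
0.6 [array([0.5163, 0.3692, 0.6   ]), array([0.5162, 0.118 , 0.6   ]), array([ 0.5193, -0.178 ,  0.6   ])]
wrist [0.1374 0.5123 0.3839] [ 0.2468 -0.1056 -0.9633] 424.52458400631906 -0.008128966789675332
cam in tool [ 0.0733  0.0003 -0.0916] 
 [[-0.0007 -0.9633 -0.2684]
 [ 1.     -0.0004 -0.0011]
 [ 0.0009 -0.2684  0.9633]]
```

The scene view shows the comparator at about (295,285) and the crate with the gauge at (367,205). No shelf is visible below roughly z = 0.64. The comparator stands close behind the crate, so I need to check the clearances.

```bash
python3 - <<'E'
from h import *
import cell
print([n for n in dir(cell) if not n.startswith('_')], getattr(cell,'finger_overhang',None))
p=read_camera("top")
for uv in ([278.8,246],[418,246],[277,352]): print(onz(p,uv,.185))
for z in (.0,.024): print(onz(p,[170+235/2.5,150+163/2.5],z),onz(p,[170+258/2.5,150+247/2.5],z))
for z in (.65,.7,.8,.9): print(onz(p,[330,211],z))
m=trace(p,"gauge")
for d in m[:2]:
    mm=d["pixels"]; ys,xs=np.nonzero(mm); print(d["confidence"],mm.sum(),xs.mean(),ys.mean(),cv2.minAreaRect(np.c_[xs,ys].astype(np.float32)))
E
```

```text
['IKError', 'boxes_of', 'finger_overhang', 'hand_in', 'mark_of', 'observe', 'read_camera', 'trace'] 0.0655
[0.5252 0.2053 0.185 ]
[ 0.5287 -0.0558  0.185 ]
[0.3301 0.2042 0.185 ]
[0.6158 0.2546 0.    ] [0.5402 0.2321 0.    ]
[0.6116 0.252  0.024 ] [0.5376 0.23   0.024 ]
[0.5069 0.119  0.65  ]
[0.4977 0.12   0.7   ]
[0.4791 0.1219 0.8   ]
[0.4606 0.1238 0.9   ]
0.66 417 249.31654676258992 357.72901678657075 ((249.01686096191406, 357.927001953125), (12.825976371765137, 34.44993209838867), 57.9946174621582)
0.57 1192 332.7718120805369 291.86493288590606 ((332.9270324707031, 291.77850341796875), (60.322574615478516, 20.522109985351562), 14.676392555236816)
```

```bash
cat >> h.py <<'E'
def pose(g,head,th,back=0):
    """tool pose: grasp point g, gauge heading (deg), tilt th (deg, body leaning to tail), backed off (m)"""
    a=np.radians(head); h=np.array([np.cos(a),np.sin(a),0]); d=np.array([0,0,-1.]); t=np.radians(th)
    z=np.cos(t)*d+np.sin(t)*h; x=-h*np.cos(t)+d*np.sin(t); M=np.c_[x,np.cross(z,x),z]
    return np.array(g)-(0.047+back)*z, M
def rel(tcp,M):
    s=observe(); T=R.from_euler("xyz",s["tool_rot"]).as_matrix()
    return "shift mm",(T.T@(tcp-s["tool_pos"])*1000).round(1),"rot deg",np.degrees(R.from_matrix(T.T@M).as_rotvec()).round(2)
def gpt(o,head,gx,gz):
    a=np.radians(head); return np.array([o[0]+gx*np.cos(a),o[1]+gx*np.sin(a),o[2]+gz])
E
python3 - <<'E'
from h import *
tcp,M=pose(gpt([.4387,.1026,.181],-103,-.044,.032),-103,40,.10)
print(tcp,M); print(rel(tcp,M))
tcp,M=pose(gpt([.4387,.1026,.181],-103,-.044,.032),-103,0,.13)
print(tcp); print(rel(tcp,M))
E
```

```text
[0.4699 0.2375 0.3256] [[ 0.1723  0.9744 -0.1446]
 [ 0.7464 -0.225  -0.6263]
 [-0.6428  0.     -0.766 ]]
('shift mm', array([-339.9, -123. ,  -33.4]), 'rot deg', array([ 27.86, -33.18,  76.53]))
[0.4486 0.1455 0.39  ]
('shift mm', array([-356.3, -216. ,  -97.8]), 'rot deg', array([ 0.  , -0.  , 80.03]))
```

Call:
arm_command(
  series=[
    {"x": -340, "y": -123, "z": -33.4, "rx": 27.86, "ry": -33.18, "rz": 76.53},
    {"x": -340, "y": -123, "z": -33.4, "rx": 27.86, "ry": -33.18, "rz": 76.53},
    {"x": -340, "y": -123, "z": -33.4, "rx": 27.86, "ry": -33.18, "rz": 76.53},
    {"x": -340, "y": -123, "z": -33.4, "rx": 27.86, "ry": -33.18, "rz": 76.53},
    {"x": -340, "y": -123, "z": -33.4, "rx": 27.86, "ry": -33.18, "rz": 76.53},
    {"x": -340, "y": -123, "z": -33.4, "rx": 27.86, "ry": -33.18, "rz": 76.53},
    {"x": -340, "y": -123, "z": -33.4, "rx": 27.86, "ry": -33.18, "rz": 76.53},
    {"x": -340, "y": -123, "z": -33.4, "rx": 27.86, "ry": -33.18, "rz": 76.53},
    {"x": -340, "y": -123, "z": -33.4, "rx": 27.86, "ry": -33.18, "rz": 76.53},
    {"x": -340, "y": -123, "z": -33.4, "rx": 27.86, "ry": -33.18, "rz": 76.53},
    {"x": -340, "y": -123, "z": -33.4, "rx": 27.86, "ry": -33.18, "rz": 76.53},
    {"x": -340, "y": -123, "z": -33.4, "rx": 27.86, "ry": -33.18, "rz": 76.53},
    {"x": -340, "y": -123, "z": -33.4, "rx": 27.86, "ry": -33.18, "rz": 76.53},
    {"x": -340, "y": -123, "z": -33.4, "rx": 27.86, "ry": -33.18, "rz": 76.53},
    {"x": -340, "y": -123, "z": -33.4, "rx": 27.86, "ry": -33.18, "rz": 76.53},
    {"x": -340, "y": -123, "z": -33.4, "rx": 27.86, "ry": -33.18, "rz": 76.53},
  ],
  hand=60,
)

```text
time: 3.35
tool_pos: [0.4697, 0.2375, 0.3261]
tool_rot: [3.141, 0.697, 1.344]
contact_force: [0.2, -0.0, -0.4]
opening: 0.0602
grip_force: 0.0
```

```bash
python3 - <<'E'
from h import *
p=read_camera("wrist"); print(observe()["qpos"])
im=p["pixels"].copy()
for q in ["gauge","gauge_nose","gauge_grip","comparator","knob_grip","plunger_tip","mouth","back_stop"]:
    for d in mark_of(p,q)[:2]:
        u=proj(p,np.array(d["point"]))[0]; print(q,np.round(d["point"],4),round(d["confidence"],2),u.round())
m=trace(p,"gauge")[0]["pixels"]; print(m.sum())
cs,_=cv2.findContours(m.astype(np.uint8),0,1)
# outline predicted with origin/heading
def outline(o,hd,z):
    return np.array([gpt(o,hd,0,0)+R.from_euler("z",hd,degrees=True).apply([x,y,z]) for x,y in ((-.055,-.018),(.055,-.018),(.055,.018),(-.055,.018))])
for z in (0,.01): cv2.polylines(im,[proj(p,outline([.4387,.1026,.181],-103,z)).round().astype(int)],True,(0,0,255),1)
cv2.drawContours(im,cs,-1,(0,255,0),1)
cv2.imwrite("pics/w1.png",im)
np.save("w1mask.npy",m)
E
```

```text
[ 0.5442  0.5792  1.2081 -0.4996  1.8464  0.7551]
gauge [0.4385 0.104  0.1804] 0.93 [315. 242.]
gauge_nose [0.4244 0.0431 0.1805] 0.65 [314. 284.]
gauge_grip [0.4437 0.1355 0.2008] 0.77 [312. 241.]
knob_grip [0.6182 0.0976 0.178 ] 0.87 [584. 210.]
back_stop [0.6039 0.1401 0.0232] 0.59 [509.  25.]
4901
```

View pics/w1.png

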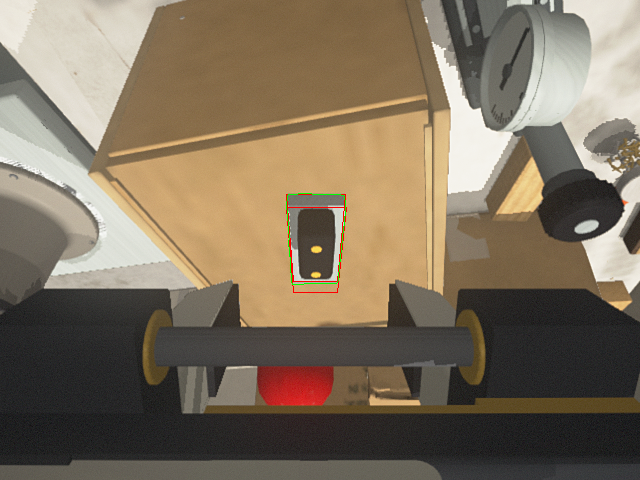

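The overlay matches the gauge outline (290–345, 195–285), tail at the top of the picture. The grip is at about (316,245), centred between the fingers. The knob is at (580,205) and the dial at (530,65). Next I'll compute the grasp.

```bash
python3 - <<'E'
from h import *
for b in (.03,0):
    tcp,M=pose(gpt([.4387,.1030,.181],-103,-.044,.034),-103,40,b); print(rel(tcp,M))
E
```

```text
('shift mm', array([-1. , -0.1, 68.2]), 'rot deg', array([-0.  ,  0.  ,  0.01]))
('shift mm', array([-1. , -0.1, 98.2]), 'rot deg', array([-0.  ,  0.  ,  0.01]))
```

Call:
arm_command(
  series=[
    {"x": -1, "z": 40},
    {"x": -1, "z": 68},
    {"x": -1, "z": 83},
    {"x": -1, "z": 93},
    {"x": -1, "z": 98},
    {"x": -1, "z": 98},
    {"x": -1, "z": 98},
  ],
)

```text
invalid input
```

Call:
arm_command(
  series=[
    {},
    {},
    {},
    {},
    {},
    {},
    {},
  ],
  hand=0,
  squeeze=35,
)

```text
invalid input
```

Call:
arm_command(
  series=[
    {"x": -1, "y": 0, "z": 40, "rx": 0, "ry": 0, "rz": 0},
    {"x": -1, "y": 0, "z": 68, "rx": 0, "ry": 0, "rz": 0},
    {"x": -1, "y": 0, "z": 83, "rx": 0, "ry": 0, "rz": 0},
    {"x": -1, "y": 0, "z": 93, "rx": 0, "ry": 0, "rz": 0},
    {"x": -1, "y": 0, "z": 98, "rx": 0, "ry": 0, "rz": 0},
    {"x": -1, "y": 0, "z": 98, "rx": 0, "ry": 0, "rz": 0},
    {"x": -1, "y": 0, "z": 98, "rx": 0, "ry": 0, "rz": 0},
  ],
)

```text
time: 4.55
tool_pos: [0.4559, 0.1758, 0.2517]
tool_rot: [3.14, 0.697, 1.343]
contact_force: [1.0, 0.7, -0.5]
opening: 0.0603
grip_force: 0.0
```

Call:
arm_command(
  series=[
    {"x": 0, "y": 0, "z": 0, "rx": 0, "ry": 0, "rz": 0},
    {"x": 0, "y": 0, "z": 0, "rx": 0, "ry": 0, "rz": 0},
    {"x": 0, "y": 0, "z": 0, "rx": 0, "ry": 0, "rz": 0},
    {"x": 0, "y": 0, "z": 0, "rx": 0, "ry": 0, "rz": 0},
    {"x": 0, "y": 0, "z": 0, "rx": 0, "ry": 0, "rz": 0},
    {"x": 0, "y": 0, "z": 0, "rx": 0, "ry": 0, "rz": 0},
    {"x": 0, "y": 0, "z": 0, "rx": 0, "ry": 0, "rz": 0},
    {"x": 0, "y": 0, "z": 0, "rx": 0, "ry": 0, "rz": 0},
  ],
  hand=0,
  squeeze=35,
)

```text
time: 5.35
tool_pos: [0.4557, 0.1754, 0.2513]
tool_rot: [3.141, 0.698, 1.344]
contact_force: [1.3, -1.1, 0.1]
opening: 0.0217
grip_force: 35.0
```

Grip is firm at 21.7 mm. I'll lift straight up, then refine the comparator pose from the three cameras.

Call:
arm_command(
  series=[
    {"x": -13, "y": 0, "z": -15, "rx": 0, "ry": 0, "rz": 0},
    {"x": -26, "y": 0, "z": -30, "rx": 0, "ry": 0, "rz": 0},
    {"x": -39, "y": 0, "z": -46, "rx": 0, "ry": 0, "rz": 0},
    {"x": -39, "y": 0, "z": -46, "rx": 0, "ry": 0, "rz": 0},
    {"x": -39, "y": 0, "z": -46, "rx": 0, "ry": 0, "rz": 0},
  ],
)

```text
time: 5.85
tool_pos: [0.4553, 0.1751, 0.3108]
tool_rot: [-3.141, 0.698, 1.344]
contact_force: [0.8, -0.1, -2.2]
opening: 0.0219
grip_force: 35.0
```

```bash
python3 - <<'E'
from h import *
from scipy.optimize import least_squares
off={"mouth":(65,24),"comparator":(0,0),"back_stop":(-20,24),"knob_grip":(-60,180),"plunger_tip":(0,None)}
D=[]
for n in ["scene","top","wrist","scene","top"]:
    p=read_camera(n)
    for q,(y,z) in off.items():
        for d in mark_of(p,q):
            P=np.array(d["point"])
            if d["confidence"]>.3 and (z is None or abs(P[2]*1000-z)<12): D.append((q,y/1000,P)); print(n,q,P,round(d["confidence"],2))
f=lambda v:np.concatenate([P[:2]-[v[0]-np.sin(v[2])*y,v[1]+np.cos(v[2])*y] for _,y,P in D])/.004
r=least_squares(f,[.6,.157,.22],loss="soft_l1"); print(r.x,np.degrees(r.x[2])); print((f(r.x)*4).reshape(-1,2).round(1).tolist())
E
```

```text
scene mouth [0.5883 0.2195 0.025 ] 0.9
scene comparator [0.6008 0.1565 0.0007] 0.76
scene back_stop [0.6044 0.1407 0.0242] 0.95
scene back_stop [0.595  0.157  0.0306] 0.51
scene knob_grip [0.6135 0.1072 0.178 ] 0.68
scene plunger_tip [0.5963 0.156  0.0364] 0.41
top mouth [0.5847 0.2216 0.0251] 0.6
top comparator [ 0.5992  0.1629 -0.0041] 0.75
top back_stop [0.6098 0.136  0.0231] 0.78
top knob_grip [0.6138 0.1016 0.1784] 0.7
scene mouth [0.5869 0.2219 0.0212] 0.95
scene comparator [ 0.5984  0.1566 -0.0013] 0.61
scene back_stop [0.6064 0.1388 0.0194] 0.67
scene knob_grip [0.6129 0.1027 0.1778] 0.73
scene plunger_tip [0.6008 0.1566 0.0023] 0.73
scene plunger_tip [0.5951 0.1562 0.0332] 0.36
top mouth [0.5846 0.2226 0.0259] 0.64
top comparator [ 0.5998  0.1628 -0.0025] 0.65
top back_stop [0.6055 0.1394 0.0248] 0.79
top knob_grip [0.6112 0.1004 0.1797] 0.84
top plunger_tip [0.4357 0.1049 0.2405] 0.58
[0.5994 0.1586 0.2244] 12.857630363570633
[[3.3, -2.5], [1.4, -2.1], [0.5, 1.6], [-8.9, 17.9], [0.7, 7.1], [-3.1, -2.6], [-0.3, -0.4], [-0.2, 4.3], [5.9, -3.1], [1.0, 1.5], [1.9, -0.1], [-1.0, -2.0], [2.5, -0.3], [0.1, 2.6], [1.4, -2.0], [-4.3, -2.4], [-0.4, 0.6], [0.4, 4.2], [1.6, 0.3], [-1.6, 0.3], [-163.7, -53.7]]
```

```bash
cat >> h.py <<'E'
C=np.array([.5995,.1585]); YAW=12.9
def ins(nose_y,z,th=40,x=0,yaw=None):
    """tool pose with the held gauge's nose at comparator y (m), underside at z"""
    yw=YAW if yaw is None else yaw
    a=np.radians(yw); ex=np.array([np.cos(a),np.sin(a)]); ey=np.array([-np.sin(a),np.cos(a)])
    n=C+ex*x+ey*nose_y
    return pose([*(n+ey*.099),z+.034],yw-90,th)
E
python3 - <<'E'
from h import *
tcp,M=ins(.12,.20); print(tcp,rel(tcp,M))
E
```

```text
[0.5439 0.4014 0.27  ] ('shift mm', array([ 210.9,   35.2, -122.7]), 'rot deg', array([-16.65,  -0.  , -19.83]))
```

```bash
python3 - <<'E'
from h import *
t=read_camera("top"); s=read_camera("scene")
for z in (.05,.08,.1,.12,.15): 
    P=onz(t,[213,256],z); print(z,P,proj(s,P),onz(t,[213,375],z))
cv2.imwrite("pics/t2.png",np.hstack([cv2.resize(t["pixels"][180:420,60:300],(400,400)),cv2.resize(s["pixels"][260:460,280:480],(400,400))]))
E
```

```text
0.05 [0.5175 0.3555 0.05  ] [[323.3734 324.752 ]] [0.27   0.3462 0.05  ]
0.08 [0.5147 0.3494 0.08  ] [[324.7932 310.1531]] [0.2738 0.3403 0.08  ]
0.1 [0.5128 0.3453 0.1   ] [[325.7524 300.2859]] [0.2764 0.3364 0.1   ]
0.12 [0.5109 0.3412 0.12  ] [[326.722  290.3104]] [0.2789 0.3325 0.12  ]
0.15 [0.5081 0.3351 0.15  ] [[328.1955 275.1432]] [0.2828 0.3266 0.15  ]
```

View pics/t2.png

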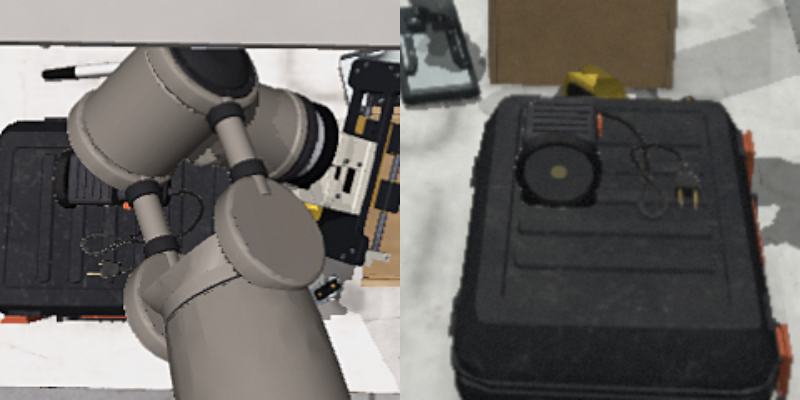

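The toolbox corner is at about (0.515, 0.349) with its top at z ≈ 0.08, and the crate corner is also close. That combination favours a tilt of about 33°, gripped further back. I'll set the gauge back down on the lid and regrasp it that way.

Call:
arm_command(
  series=[
    {"x": 15, "y": 0, "z": 18, "rx": 0, "ry": 0, "rz": 0},
    {"x": 30, "y": 0, "z": 36, "rx": 0, "ry": 0, "rz": 0},
    {"x": 36, "y": 0, "z": 43, "rx": 0, "ry": 0, "rz": 0},
    {"x": 38.5, "y": 0, "z": 45.5, "rx": 0, "ry": 0, "rz": 0},
    {"x": 38.5, "y": 0, "z": 45.5, "rx": 0, "ry": 0, "rz": 0},
  ],
)

```text
time: 7.95
tool_pos: [0.4557, 0.1754, 0.2523]
tool_rot: [3.141, 0.698, 1.344]
contact_force: [0.2, 0.1, -2.5]
opening: 0.0218
grip_force: 35.0
```

Call:
arm_command(
  series=[
    {"x": 0, "y": 0, "z": 0, "rx": 0, "ry": 0, "rz": 0},
    {"x": 0, "y": 0, "z": 0, "rx": 0, "ry": 0, "rz": 0},
    {"x": 0, "y": 0, "z": 0, "rx": 0, "ry": 0, "rz": 0},
    {"x": 0, "y": 0, "z": -15, "rx": 0, "ry": 0, "rz": 0},
    {"x": 0, "y": 0, "z": -30, "rx": 0, "ry": 0, "rz": 0},
    {"x": 0, "y": 0, "z": -30, "rx": 0, "ry": 0, "rz": 0},
    {"x": 0, "y": 0, "z": -30, "rx": 0, "ry": 0, "rz": 0},
  ],
  hand=50,
)

```text
time: 8.65
tool_pos: [0.4598, 0.194, 0.2749]
tool_rot: [3.141, 0.698, 1.344]
contact_force: [0.3, -0.3, 0.1]
opening: 0.0498
grip_force: 0.0
```

```bash
python3 - <<'E'
from h import *
p=read_camera("wrist")
for q in ["gauge","gauge_grip"]:
    for d in mark_of(p,q)[:2]: print(q,np.round(d["point"],4),round(d["confidence"],2))
s=observe(); T=R.from_euler("xyz",s["tool_rot"]).as_matrix(); g=s["tool_pos"]+T@[0,0,.077]; print("grasp pt was",g)
g[2]=.215; a=np.radians(-103); h=np.array([np.cos(a),np.sin(a),0])
tcp,M=pose(g-h*.006,-103,33,.0); print(rel(tcp,M))
tcp,M=pose(g-h*.006,-103,33,.03); print(rel(tcp,M))
E
```

```text
gauge [0.438  0.1026 0.1806] 0.98
gauge_grip [0.4439 0.1338 0.2003] 0.91
grasp pt was [0.4484 0.1454 0.2155]
('shift mm', array([-0.9, -0. , 26.9]), 'rot deg', array([-0.05,  7.04,  0.02]))
('shift mm', array([-4.5, -0.1, -2.9]), 'rot deg', array([-0.05,  7.04,  0.02]))
```

Call:
arm_command(
  series=[
    {"x": -4.5, "y": 0, "z": -3, "rx": 0, "ry": 7, "rz": 0},
    {"x": -3, "y": 0, "z": 10, "rx": 0, "ry": 7, "rz": 0},
    {"x": -1, "y": 0, "z": 22, "rx": 0, "ry": 7, "rz": 0},
    {"x": -1, "y": 0, "z": 27, "rx": 0, "ry": 7, "rz": 0},
    {"x": -1, "y": 0, "z": 27, "rx": 0, "ry": 7, "rz": 0},
    {"x": -1, "y": 0, "z": 27, "rx": 0, "ry": 7, "rz": 0},
  ],
)

```text
time: 9.4
tool_pos: [0.4559, 0.1765, 0.255]
tool_rot: [3.142, 0.576, 1.344]
contact_force: [-0.6, 1.2, 0.3]
opening: 0.05
grip_force: 0.0
```

Call:
arm_command(
  series=[
    {"x": 0, "y": 0, "z": 0, "rx": 0, "ry": 0, "rz": 0},
    {"x": 0, "y": 0, "z": 0, "rx": 0, "ry": 0, "rz": 0},
    {"x": 0, "y": 0, "z": 0, "rx": 0, "ry": 0, "rz": 0},
    {"x": 0, "y": 0, "z": 0, "rx": 0, "ry": 0, "rz": 0},
    {"x": 0, "y": 0, "z": 0, "rx": 0, "ry": 0, "rz": 0},
    {"x": 0, "y": 0, "z": 0, "rx": 0, "ry": 0, "rz": 0},
    {"x": -33, "y": 0, "z": -50, "rx": 0, "ry": 0, "rz": 0},
    {"x": -33, "y": 0, "z": -50, "rx": 0, "ry": 0, "rz": 0},
    {"x": -33, "y": 0, "z": -50, "rx": 0, "ry": 0, "rz": 0},
    {"x": -33, "y": 0, "z": -50, "rx": 0, "ry": 0, "rz": 0},
  ],
  hand=0,
  squeeze=40,
)

```text
time: 10.4
tool_pos: [0.4553, 0.176, 0.3136]
tool_rot: [-3.14, 0.576, 1.345]
contact_force: [0.2, -0.1, -3.3]
opening: 0.0213
grip_force: 40.0
```

```bash
sed -i 's/ey\*.099/ey*.105/; s/th=40/th=33/' h.py; python3 - <<'E'
from h import *
tcp,M=ins(.055,.20); print(tcp,rel(tcp,M))
E
```

```text
[0.5581 0.3394 0.2734] ('shift mm', array([174.7,  63.4, -65.7]), 'rot deg', array([-14.17,  -0.01, -21.67]))
```

Call:
arm_command(
  series=[
    {"x": 175, "y": 63.4, "z": -65.7, "rx": -14.2, "ry": 0, "rz": -21.7},
    {"x": 175, "y": 63.4, "z": -65.7, "rx": -14.2, "ry": 0, "rz": -21.7},
    {"x": 175, "y": 63.4, "z": -65.7, "rx": -14.2, "ry": 0, "rz": -21.7},
    {"x": 175, "y": 63.4, "z": -65.7, "rx": -14.2, "ry": 0, "rz": -21.7},
    {"x": 175, "y": 63.4, "z": -65.7, "rx": -14.2, "ry": 0, "rz": -21.7},
    {"x": 175, "y": 63.4, "z": -65.7, "rx": -14.2, "ry": 0, "rz": -21.7},
    {"x": 175, "y": 63.4, "z": -65.7, "rx": -14.2, "ry": 0, "rz": -21.7},
    {"x": 175, "y": 63.4, "z": -65.7, "rx": -14.2, "ry": 0, "rz": -21.7},
  ],
)

```text
time: 11.2
tool_pos: [0.5583, 0.3386, 0.2753]
tool_rot: [3.139, 0.576, 1.794]
contact_force: [1.6, 0.2, -2.8]
opening: 0.0215
grip_force: 40.0
```

```bash
python3 - <<'E'
from h import *
print(observe()["tool_pos"],observe()["qpos"])
tcp,M=ins(.055,.20); print(rel(tcp,M))
w=read_camera("wrist"); s=read_camera("scene")
for n,p in (("w",w),("s",s)):
    for q in ["gauge","gauge_nose","gauge_grip","mouth","back_stop","comparator","knob_grip"]:
        for d in mark_of(p,q)[:2]: print(n,q,np.round(d["point"],4),round(d["confidence"],2))
def cw(x,y,z,yaw=YAW):
    a=np.radians(yaw); return np.array([C[0]+np.cos(a)*x-np.sin(a)*y,C[1]+np.sin(a)*x+np.cos(a)*y,z])
for p in (w,s):
    im=p["pixels"]
    for L,c in (([cw(-.0195,-.02,.024),cw(-.0195,.045,.024),cw(-.0265,.065,.024)],(0,0,255)),([cw(.0195,-.02,.024),cw(.0195,.045,.024),cw(.0265,.065,.024)],(0,0,255)),([cw(-.042,.094,.0),cw(.042,.094,.0),cw(.042,-.094,.0),cw(-.042,-.094,0),cw(-.042,.094,.0)],(0,255,0))):
        cv2.polylines(im,[proj(p,np.array(L)).round().astype(int)],False,c,1)
cv2.imwrite("pics/w3.png",w["pixels"]); cv2.imwrite("pics/s3.png",s["pixels"])
cv2.imwrite("pics/ws3.png",np.hstack([cv2.resize(w["pixels"],(400,300)),cv2.resize(s["pixels"][180:330,220:420],(400,300),interpolation=cv2.INTER_CUBIC)]))
E
```

```text
[0.5583 0.3386 0.2753] [ 0.6229  0.7321  1.0148 -0.528   1.6304  0.4303]
('shift mm', array([ 1.7, -0. ,  1.2]), 'rot deg', array([ 0.08,  0.01, -0.07]))
w gauge [0.5723 0.2657 0.2002] 0.85
w mouth [0.5842 0.2197 0.0215] 0.62
w back_stop [0.6057 0.1401 0.024 ] 0.91
w comparator [0.5966 0.1629 0.0017] 0.67
w knob_grip [0.6171 0.1006 0.1772] 0.86
s gauge [0.5845 0.2173 0.2012] 0.65
s gauge [0.5762 0.2661 0.2026] 0.51
s gauge_nose [0.5871 0.2128 0.2007] 0.51
s gauge_grip [0.5674 0.2946 0.222 ] 0.62
s mouth [0.5847 0.2224 0.0239] 0.72
s back_stop [0.6038 0.1383 0.02  ] 0.85
s back_stop [0.5919 0.1598 0.0334] 0.72
s comparator [ 0.6005  0.156  -0.0007] 0.78
```

View pics/ws3.png

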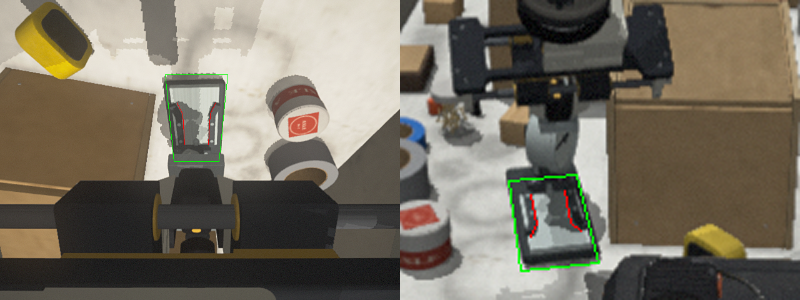

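The base outline matches in both pictures. The gauge nose hangs above the mouth, at wrist half-scale (197,165). One enlarged crop will let me check the lateral fit.

```bash
python3 - <<'E'
import cv2,numpy as np
w=cv2.imread("pics/w3.png")[100:290,240:390]; s=cv2.imread("pics/s3.png")[255:325,265:325]
cv2.imwrite("pics/c4.png",np.hstack([cv2.resize(w,(450,570),interpolation=cv2.INTER_CUBIC),cv2.resize(s,(350,570)[:1]+(408,),interpolation=cv2.INTER_CUBIC)[:0].reshape(0,350,3) if 0 else cv2.copyMakeBorder(cv2.resize(s,(350,408),interpolation=cv2.INTER_CUBIC),0,162,0,0,cv2.BORDER_CONSTANT)]))
E
```

```text
(no output)
```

View pics/c4.png

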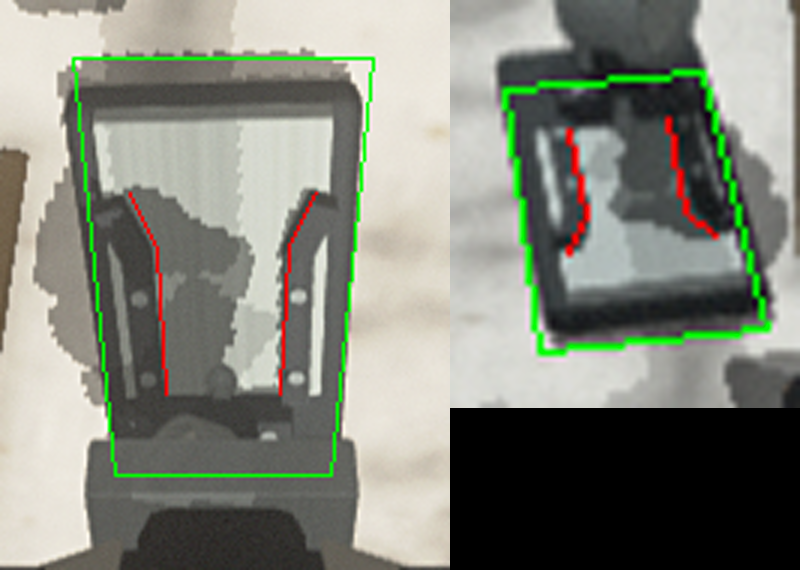

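The projected guides (red) fall on the real inner guide edges to within about 1 mm, and the stop is at crop row 395. I can descend at this lateral position.

```bash
python3 - <<'E'
from h import *
for n,z in ((.055,.12),(.055,.039),(.05,.033),(.045,.028),(.04,.0255),(.025,.0255)):
    tcp,M=ins(n,z+.0006); print(n,z,rel(tcp,M))
E
```

```text
0.055 0.12 ('shift mm', array([43.7, -0.6, 67.5]), 'rot deg', array([ 0.09,  0.02, -0.01]))
0.055 0.039 ('shift mm', array([ 87.9,  -0.7, 135.4]), 'rot deg', array([ 0.09,  0.02, -0.01]))
0.05 0.033 ('shift mm', array([ 86.9,  -0.7, 143.2]), 'rot deg', array([ 0.09,  0.02, -0.01]))
0.045 0.028 ('shift mm', array([ 85.5,  -0.8, 150.1]), 'rot deg', array([ 0.09,  0.02, -0.01]))
0.04 0.0255 ('shift mm', array([ 82.6,  -0.8, 154.9]), 'rot deg', array([ 0.09,  0.02, -0.01]))
0.025 0.0255 ('shift mm', array([ 70.1,  -0.8, 163.1]), 'rot deg', array([ 0.09,  0.02, -0.01]))
```

Call:
arm_command(
  series=[
    {"x": 20, "y": -0.5, "z": 31, "rx": 0, "ry": 0, "rz": 0},
    {"x": 43.7, "y": -0.6, "z": 67.5, "rx": 0, "ry": 0, "rz": 0},
    {"x": 64, "y": -0.7, "z": 99, "rx": 0, "ry": 0, "rz": 0},
    {"x": 80, "y": -0.7, "z": 123, "rx": 0, "ry": 0, "rz": 0},
    {"x": 88, "y": -0.7, "z": 135.4, "rx": 0, "ry": 0, "rz": 0},
    {"x": 88, "y": -0.7, "z": 135.4, "rx": 0, "ry": 0, "rz": 0},
    {"x": 88, "y": -0.7, "z": 135.4, "rx": 0, "ry": 0, "rz": 0},
    {"x": 88, "y": -0.7, "z": 135.4, "rx": 0, "ry": 0, "rz": 0},
  ],
)

```text
time: 12.8
tool_pos: [0.5589, 0.3401, 0.1153]
tool_rot: [3.135, 0.575, 1.793]
contact_force: [-0.1, 0.6, -1.5]
opening: 0.0217
grip_force: 40.0
```

```bash
python3 - <<'E'
from h import *
for n,z in ((.055,.039),(.05,.033),(.045,.028),(.04,.0255),(.025,.0255)):
    tcp,M=ins(n,z+.0006); print(n,z,rel(tcp,M))
E
```

```text
0.055 0.039 ('shift mm', array([ 0.9, -1. ,  2.2]), 'rot deg', array([ 0.27, -0.05, -0.12]))
0.05 0.033 ('shift mm', array([-0.1, -1.1,  9.9]), 'rot deg', array([ 0.27, -0.05, -0.12]))
0.045 0.028 ('shift mm', array([-1.5, -1.1, 16.8]), 'rot deg', array([ 0.27, -0.05, -0.12]))
0.04 0.0255 ('shift mm', array([-4.4, -1.1, 21.7]), 'rot deg', array([ 0.27, -0.05, -0.12]))
0.025 0.0255 ('shift mm', array([-17. ,  -1.1,  29.8]), 'rot deg', array([ 0.27, -0.05, -0.12]))
```

Call:
arm_command(
  series=[
    {"x": 0, "y": -1, "z": 5, "rx": 0.2, "ry": 0, "rz": 0},
    {"x": -0.1, "y": -1, "z": 10, "rx": 0.2, "ry": 0, "rz": 0},
    {"x": -1, "y": -1, "z": 14, "rx": 0.2, "ry": 0, "rz": 0},
    {"x": -1.5, "y": -1, "z": 17, "rx": 0.2, "ry": 0, "rz": 0},
    {"x": -3, "y": -1, "z": 20, "rx": 0.2, "ry": 0, "rz": 0},
    {"x": -4.4, "y": -1, "z": 21.7, "rx": 0.2, "ry": 0, "rz": 0},
    {"x": -4.4, "y": -1, "z": 21.7, "rx": 0.2, "ry": 0, "rz": 0},
    {"x": -4.4, "y": -1, "z": 21.7, "rx": 0.2, "ry": 0, "rz": 0},
  ],
)

```text
time: 13.6
tool_pos: [0.5608, 0.3241, 0.0977]
tool_rot: [-3.141, 0.577, 1.795]
contact_force: [0.1, 0.5, 0.5]
opening: 0.0215
grip_force: 40.0
```

```bash
python3 - <<'E'
from h import *
s=observe(); print(s["contact_force"],s["torque"])
for n,z in ((.04,.025),(.02,.025),(.0,.025),(-.02,.025)):
    tcp,M=ins(n,z+.0006); print(n,z,rel(tcp,M))
w=read_camera("wrist")
for q in ["gauge","gauge_nose","gauge_grip","mouth"]:
    for d in mark_of(w,q)[:2]: print(q,np.round(d["point"],4),round(d["confidence"],2))
cv2.imwrite("pics/w5.png",w["pixels"])
E
```

```text
[0.1477 0.4757 0.4613] [0.1872 0.0648 0.0874]
0.04 0.025 ('shift mm', array([-0.3,  0.7, -1.4]), 'rot deg', array([-0.07,  0.04, -0.03]))
0.02 0.025 ('shift mm', array([-17.1,   0.7,   9.5]), 'rot deg', array([-0.07,  0.04, -0.03]))
0.0 0.025 ('shift mm', array([-33.8,   0.8,  20.4]), 'rot deg', array([-0.07,  0.04, -0.03]))
-0.02 0.025 ('shift mm', array([-50.6,   0.8,  31.3]), 'rot deg', array([-0.07,  0.04, -0.03]))
gauge_grip [0.5671 0.2808 0.0452] 0.9
```

Call:
arm_command(
  series=[
    {"x": -5, "y": 0.3, "z": 2.5, "rx": 0, "ry": 0, "rz": 0},
    {"x": -9, "y": 0.5, "z": 5, "rx": 0, "ry": 0, "rz": 0},
    {"x": -13, "y": 0.5, "z": 7.5, "rx": 0, "ry": 0, "rz": 0},
    {"x": -17, "y": 0.5, "z": 10, "rx": 0, "ry": 0, "rz": 0},
    {"x": -21, "y": 0.5, "z": 12.7, "rx": 0, "ry": 0, "rz": 0},
    {"x": -21, "y": 0.5, "z": 12.7, "rx": 0, "ry": 0, "rz": 0},
    {"x": -21, "y": 0.5, "z": 12.7, "rx": 0, "ry": 0, "rz": 0},
  ],
)

```text
time: 14.55
tool_pos: [0.5665, 0.3, 0.0979]
tool_rot: [-3.139, 0.576, 1.795]
contact_force: [-0.4, 0.4, -2.3]
opening: 0.0217
grip_force: 40.0
```

```bash
python3 - <<'E'
from h import *
s=observe(); print(s["contact_force"],s["torque"],s["tool_pos"])
for n,z in ((.015,.0245),(.0,.0245),(-.02,.0245)):
    tcp,M=ins(n,z+.0006); print(n,z,rel(tcp,M))
E
```

```text
[-0.4447  0.4108 -2.2706] [ 0.4743  0.1612 -0.0284] [0.5665 0.3    0.0979]
0.015 0.0245 ('shift mm', array([-0.1,  0.5, -0.6]), 'rot deg', array([-0.14,  0.03, -0.03]))
0.0 0.0245 ('shift mm', array([-12.7,   0.6,   7.5]), 'rot deg', array([-0.14,  0.03, -0.03]))
-0.02 0.0245 ('shift mm', array([-29.4,   0.6,  18.4]), 'rot deg', array([-0.14,  0.03, -0.03]))
```

Call:
arm_command(
  series=[
    {"x": -4, "y": 0.3, "z": 2.6, "rx": 0, "ry": 0, "rz": 0},
    {"x": -8, "y": 0.3, "z": 5.2, "rx": 0, "ry": 0, "rz": 0},
    {"x": -12, "y": 0.3, "z": 7.8, "rx": 0, "ry": 0, "rz": 0},
    {"x": -16, "y": 0.3, "z": 10.4, "rx": 0, "ry": 0, "rz": 0},
    {"x": -20, "y": 0.3, "z": 13, "rx": 0, "ry": 0, "rz": 0},
    {"x": -23, "y": 0.3, "z": 15, "rx": 0, "ry": 0, "rz": 0},
    {"x": -23, "y": 0.3, "z": 15, "rx": 0, "ry": 0, "rz": 0},
    {"x": -23, "y": 0.3, "z": 15, "rx": 0, "ry": 0, "rz": 0},
  ],
)

```text
time: 15.35
tool_pos: [0.573, 0.2734, 0.098]
tool_rot: [-3.14, 0.577, 1.795]
contact_force: [-0.2, -1.2, -3.3]
opening: 0.0216
grip_force: 40.0
```

```bash
python3 - <<'E'
from h import *
s=observe(); print(s["contact_force"],s["torque"],s["tool_pos"])
for n,z in ((-.012,.024),(-.02,.024)):
    tcp,M=ins(n,z+.0006); print(n,z,rel(tcp,M))
E
```

```text
[-0.16   -1.1723 -3.3183] [0.4551 0.1421 0.0351] [0.573  0.2734 0.098 ]
-0.012 0.024 ('shift mm', array([ 0.6,  0.2, -0.4]), 'rot deg', array([-0.12,  0.04, -0.02]))
-0.02 0.024 ('shift mm', array([-6.1,  0.2,  4. ]), 'rot deg', array([-0.12,  0.04, -0.02]))
```

Call:
arm_command(
  series=[
    {"x": -2, "y": 0, "z": 1.7, "rx": 0, "ry": 0, "rz": 0},
    {"x": -4, "y": 0, "z": 3, "rx": 0, "ry": 0, "rz": 0},
    {"x": -5, "y": 0, "z": 3.7, "rx": 0, "ry": 0, "rz": 0},
    {"x": -6, "y": 0, "z": 4.3, "rx": 0, "ry": 0, "rz": 0},
    {"x": -6, "y": 0, "z": 4.3, "rx": 0, "ry": 0, "rz": 0},
  ],
)

```text
time: 15.85
tool_pos: [0.5747, 0.2663, 0.0978]
tool_rot: [-3.14, 0.576, 1.796]
contact_force: [1.0, 1.8, -1.4]
opening: 0.0212
grip_force: 40.0
```

Call:
arm_command(
  series=[
    {"x": -1, "y": 0, "z": 0.6, "rx": 0, "ry": 0, "rz": 0},
    {"x": -2, "y": 0, "z": 1.2, "rx": 0, "ry": 0, "rz": 0},
    {"x": -2, "y": 0, "z": 1.2, "rx": 0, "ry": 0, "rz": 0},
  ],
)

```text
time: 16.15
tool_pos: [0.5749, 0.265, 0.0979]
tool_rot: [-3.141, 0.575, 1.796]
contact_force: [-1.9, 6.2, -0.4]
opening: 0.0214
grip_force: 40.0
```

Call:
arm_command(
  series=[
    {"x": -1, "y": 0, "z": 0.6, "rx": 0, "ry": 0, "rz": 0},
    {"x": -2, "y": 0, "z": 1.2, "rx": 0, "ry": 0, "rz": 0},
    {"x": -2, "y": 0, "z": 1.2, "rx": 0, "ry": 0, "rz": 0},
  ],
)

```text
time: 16.45
tool_pos: [0.575, 0.2646, 0.0982]
tool_rot: [3.141, 0.572, 1.795]
contact_force: [-5.0, 14.2, 2.0]
opening: 0.0218
grip_force: 40.0
```

```bash
python3 - <<'E'
from h import *
s=observe(); print(s["contact_force"],s["torque"],s["tool_pos"])
p=read_camera("scene"); cv2.imwrite("pics/s6.png",p["pixels"])
w=read_camera("wrist"); cv2.imwrite("pics/w6.png",w["pixels"])
cv2.imwrite("pics/c6.png",np.hstack([cv2.resize(p["pixels"][215:315,260:360],(400,400),interpolation=cv2.INTER_CUBIC),cv2.resize(w["pixels"][0:300,170:470],(400,400))]))
E
```

```text
[-5.0123 14.1962  1.9939] [ 1.9973  0.7761 -0.2809] [0.575  0.2646 0.0982]
```

View pics/c6.png

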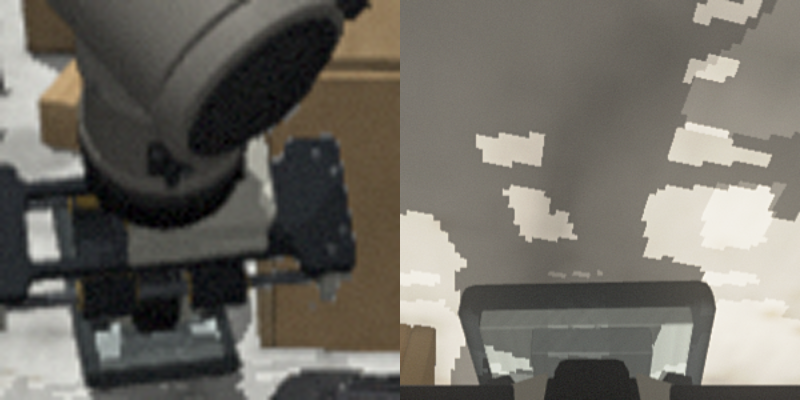

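The gauge is pressing on the stop with about 15 N along the channel axis, at the expected depth. The picture shows the gripper clear of the crate and the gauge in the channel. I'll release and back off along the tool axis.

Call:
arm_command(
  series=[
    {"x": 0, "y": 0, "z": 0, "rx": 0, "ry": 0, "rz": 0},
    {"x": 0, "y": 0, "z": 0, "rx": 0, "ry": 0, "rz": 0},
    {"x": 0, "y": 0, "z": 0, "rx": 0, "ry": 0, "rz": 0},
    {"x": 0, "y": 0, "z": -10, "rx": 0, "ry": 0, "rz": 0},
    {"x": 0, "y": 0, "z": -25, "rx": 0, "ry": 0, "rz": 0},
    {"x": 0, "y": 0, "z": -50, "rx": 0, "ry": 0, "rz": 0},
    {"x": 0, "y": 0, "z": -90, "rx": 0, "ry": 0, "rz": 0},
    {"x": 0, "y": 0, "z": -130, "rx": 0, "ry": 0, "rz": 0},
    {"x": 0, "y": 0, "z": -170, "rx": 0, "ry": 0, "rz": 0},
    {"x": 0, "y": 0, "z": -170, "rx": 0, "ry": 0, "rz": 0},
    {"x": 0, "y": 0, "z": -170, "rx": 0, "ry": 0, "rz": 0},
  ],
  hand=44,
)

```text
time: 17.65
tool_pos: [0.5549, 0.3533, 0.242]
tool_rot: [3.14, 0.575, 1.795]
contact_force: [-0.2, 0.5, -1.3]
opening: 0.0435
grip_force: 0.0
```

```bash
python3 - <<'E'
from h import *
s=observe(); print(s["tool_pos"])
p=read_camera("wrist"); cv2.imwrite("pics/w7.png",p["pixels"]); sc=read_camera("scene"); cv2.imwrite("pics/s7.png",sc["pixels"])
for n,q_ in (("w",p),("s",sc)):
  for q in ["gauge","gauge_grip","mouth","back_stop","comparator","knob_grip"]:
    for d in mark_of(q_,q)[:2]: print(n,q,np.round(d["point"],4),round(d["confidence"],2))
def cw(x,y,z): 
    a=np.radians(YAW); return np.array([C[0]+np.cos(a)*x-np.sin(a)*y,C[1]+np.sin(a)*x+np.cos(a)*y,z])
im=p["pixels"]
# predicted tail edge (top z .034) when home: y=.09
cv2.polylines(im,[proj(p,np.array([cw(-.018,.09,.034),cw(.018,.09,.034)])).round().astype(int)],False,(0,0,255),1)
c=proj(p,cw(0,.05,.06))[0]; print(c,proj(sc,cw(0,0,.11)))
x0,y0=max(0,int(c[0])-110),max(0,int(c[1])-100)
b=sc["pixels"]; d=proj(sc,cw(0,0,.08))[0].astype(int)
cv2.imwrite("pics/c7.png",np.hstack([cv2.resize(im[y0:y0+220,x0:x0+180],(450,550),interpolation=cv2.INTER_CUBIC),cv2.resize(b[d[1]-45:d[1]+65,d[0]-35:d[0]+35],(350,550),interpolation=cv2.INTER_CUBIC)]))
E
```

```text
[0.5549 0.3533 0.242 ]
w gauge [0.5921 0.1947 0.0252] 0.88
w gauge_grip [0.5821 0.2219 0.0464] 0.73
w gauge_grip [0.6003 0.1338 0.0231] 0.35
w back_stop [0.604  0.1412 0.0216] 0.94
w back_stop [0.5847 0.2231 0.0473] 0.63
s gauge [0.5908 0.1917 0.0249] 0.96
s gauge_grip [0.5829 0.2221 0.0442] 0.68
s mouth [0.5911 0.2224 0.0225] 0.56
s back_stop [0.6063 0.1378 0.0199] 0.75
s comparator [ 0.6027  0.1586 -0.0014] 0.55
s knob_grip [0.6135 0.1037 0.178 ] 0.89
[314.4915 248.7596] [[292.749  247.3401]]
```

View pics/c7.png

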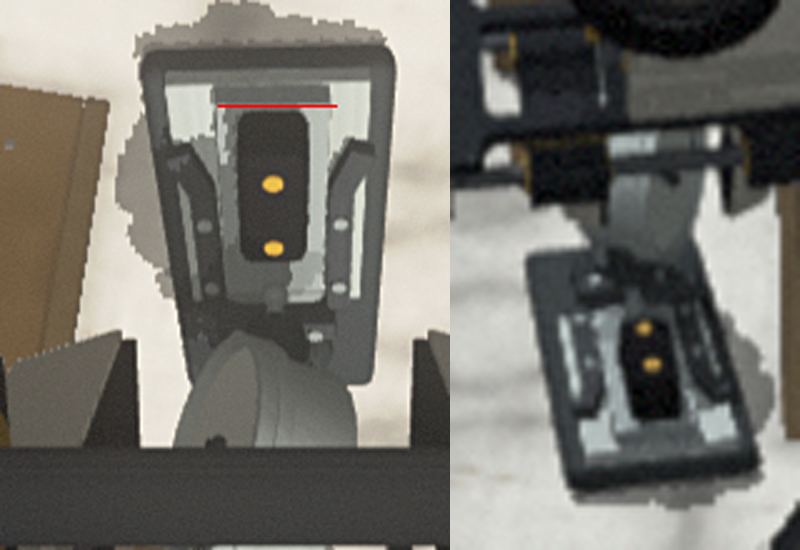

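The gauge lies straight in the channel with its tail edge on the predicted home line (red, crop 217–337, row 105). The marks put its origin at y ≈ 0.035–0.037, where 0.035 is home. Next I'll look at the dial with the wrist camera from its front.

```bash
python3 - <<'E'
from h import *
D=np.array([C[0],C[1],.11]); n=np.array([np.cos(np.radians(164.2)),np.sin(np.radians(164.2)),0]); D=D+n*.015
e=np.radians(42); cam=D+.28*(np.cos(e)*n+np.array([0,0,np.sin(e)]))
_,M=pose([0,0,0],-15.8,42); tcp=cam-M@[.0733,.0003,-.0916]; print(cam,tcp,rel(tcp,M))
E
```

```text
[0.3848 0.2192 0.2974] [0.4962 0.1874 0.2783] ('shift mm', array([-144.4,  -94.2,   48.7]), 'rot deg', array([-37.47,  -8.15, -48.68]))
```

Call:
arm_command(
  series=[
    {"x": -22, "y": 0, "z": -34, "rx": 0, "ry": 0, "rz": 0},
    {"x": -166, "y": -94.2, "z": 15, "rx": -37.5, "ry": -8.2, "rz": -48.7},
    {"x": -166, "y": -94.2, "z": 15, "rx": -37.5, "ry": -8.2, "rz": -48.7},
    {"x": -166, "y": -94.2, "z": 15, "rx": -37.5, "ry": -8.2, "rz": -48.7},
    {"x": -166, "y": -94.2, "z": 15, "rx": -37.5, "ry": -8.2, "rz": -48.7},
    {"x": -166, "y": -94.2, "z": 15, "rx": -37.5, "ry": -8.2, "rz": -48.7},
    {"x": -166, "y": -94.2, "z": 15, "rx": -37.5, "ry": -8.2, "rz": -48.7},
    {"x": -144.4, "y": -94.2, "z": 48.7, "rx": -37.5, "ry": -8.2, "rz": -48.7},
    {"x": -144.4, "y": -94.2, "z": 48.7, "rx": -37.5, "ry": -8.2, "rz": -48.7},
    {"x": -144.4, "y": -94.2, "z": 48.7, "rx": -37.5, "ry": -8.2, "rz": -48.7},
    {"x": -144.4, "y": -94.2, "z": 48.7, "rx": -37.5, "ry": -8.2, "rz": -48.7},
  ],
)

```text
time: 19.45
tool_pos: [0.4968, 0.1876, 0.2794]
tool_rot: [3.14, 0.735, 2.864]
contact_force: [0.9, -0.4, 0.2]
opening: 0.0441
grip_force: 0.0
```

```bash
cat > dial.py <<'E'
from h import *
def dial(name):
    p=read_camera("wrist"); cv2.imwrite(f"pics/{name}.png",p["pixels"])
    n=np.array([np.cos(np.radians(164.2)),np.sin(np.radians(164.2)),0]); r=np.array([n[1],-n[0],0])*-1; r=np.array([-.2723,-.9622,0]); u=np.array([0,0,1.])
    return p,n,r,u
def rect(p,D,r,u,h=.046,S=460):
    g=(np.arange(S)+.5)/S*2*h-h; X,Y=np.meshgrid(g,-g)
    P=D+X[...,None]*r+Y[...,None]*u; uv=proj(p,P.reshape(-1,3)).reshape(S,S,2).astype(np.float32)
    return cv2.remap(p["pixels"],uv[...,0],uv[...,1],cv2.INTER_CUBIC)
E
python3 - <<'E'
from dial import *
p,n,r,u=dial("d1"); print(observe()["tool_pos"])
D=np.array([C[0],C[1],.11])+n*.015; print(proj(p,D))
im=rect(p,D,r,u); cv2.imwrite("pics/r1.png",im)
g=cv2.cvtColor(im,6); c=cv2.HoughCircles(cv2.GaussianBlur(g,(5,5),1.5),cv2.HOUGH_GRADIENT,1.5,20,param1=100,param2=30,minRadius=120,maxRadius=220); print(c[0][:5] if c is not None else None)
a=cv2.resize(g,(92,46),interpolation=cv2.INTER_AREA)
ch=" .:-=+*#%@"[::-1]
for row in a: print("".join(ch[int(v)*10//256] for v in row))
E
```

```text
[0.497  0.1879 0.2796]
[[313.0126 164.1165]]
[[218.25 125.25 131.85]
 [239.25 134.25 152.25]
 [213.75 384.75 150.  ]]
..........:=*******************+=-::::::..................::-+***+--:......-==**************
.........:=+****************+=-::::::....................::::::=+=--:.........+*************
.........=++**************=--::::::::.......................::::::--:........ =*************
........-===+***********+----:::::::.........................:::::-=-.........=*********++++
.......:====+*********+=----:::::::..::..............:.......::::::-+=:.......=*+++==-------
........===+++*******+=-----:::::::::.....................:...::::::=++-.::-::--------------
........=====+++****==-----::::::::........::::::..:.........::::--------------------:-::::-
........-=====+++**+==----:::::::::::::::..:.......:..:::--:-----------------------:--------
.........:======+++==----::::::::::......:..:::-::------------------------------------======
..........-======+===---:::-:::::::::----------------------------------------=====--------:-
............:====+==--:::--::-----------------------
[... 2595 characters left out ...]
=============----=-------------------------------
:::::.:***+=-**=---=================================-==--=----------------------------------
....:.:+***=-**=--==============================-=-=----------------------------------------
....:..+***=-+*+-==============================---------------------------------------------
.......+***+-=*+=-======================-===------------------------------------------------
......:****+==**=-====================-=-=-=------------------------------------------------
...::::*****=-**=---=-======--====-=--------------------------------------------------------
..:::::+****=-+*+---------==---=-------------------------------------------==--=-----=------
```

The crate rim blocks this line of sight, because the picture shows wood where the dial should be. I'll look from azimuth 130° instead, past the crate corner.

```bash
python3 - <<'E'
from h import *
D=np.array([C[0]-.0144,C[1]+.004,.11]); az=np.radians(130); n=np.array([np.cos(az),np.sin(az),0])
e=np.radians(40); cam=D+.27*(np.cos(e)*n+np.array([0,0,np.sin(e)]))
_,M=pose([0,0,0],-50,42); tcp=cam-M@[.0733,.0003,-.0916]; print(cam,tcp,rel(tcp,M))
E
```

```text
[0.4522 0.3209 0.2836] [0.5263 0.2321 0.2645] ('shift mm', array([-1.9, 50.5, 22.1]), 'rot deg', array([22.96,  0.13, 25.31]))
```

Call:
arm_command(
  series=[
    {"x": -2, "y": 50.5, "z": 22, "rx": 23, "ry": 0.1, "rz": 25.3},
    {"x": -2, "y": 50.5, "z": 22, "rx": 23, "ry": 0.1, "rz": 25.3},
    {"x": -2, "y": 50.5, "z": 22, "rx": 23, "ry": 0.1, "rz": 25.3},
    {"x": -2, "y": 50.5, "z": 22, "rx": 23, "ry": 0.1, "rz": 25.3},
    {"x": -2, "y": 50.5, "z": 22, "rx": 23, "ry": 0.1, "rz": 25.3},
    {"x": -2, "y": 50.5, "z": 22, "rx": 23, "ry": 0.1, "rz": 25.3},
    {"x": -2, "y": 50.5, "z": 22, "rx": 23, "ry": 0.1, "rz": 25.3},
  ],
)

```text
time: 20.2
tool_pos: [0.5253, 0.2315, 0.2636]
tool_rot: [-3.138, 0.733, 2.275]
contact_force: [0.3, -1.3, 0.2]
opening: 0.0442
grip_force: 0.0
```

```bash
python3 - <<'E'
from dial import *
p,n,r,u=dial("d2"); print(observe()["tool_pos"])
D=np.array([C[0],C[1],.11])+n*.015; print(proj(p,D))
im=rect(p,D,r,u); cv2.imwrite("pics/r2.png",im)
g=cv2.cvtColor(im,6); c=cv2.HoughCircles(cv2.GaussianBlur(g,(5,5),1.5),cv2.HOUGH_GRADIENT,1.5,20,param1=100,param2=30,minRadius=120,maxRadius=220); print(c[0][:5] if c is not None else None)
for q in ("pointer",):
    for d in boxes_of(p,q)[:2]: print(d, proj(p,np.array(d["point"])))
    t=trace(p,q); print([(x["confidence"],x["pixels"].sum()) for x in t])
a=cv2.resize(g,(92,46),interpolation=cv2.INTER_AREA)
ch=" .:-=+*#%@"[::-1]
for row in a: print("".join(ch[int(v)*10//256] for v in row))
E
```

```text
[0.5253 0.2313 0.2637]
[[316.857  182.8518]]
[[273.75 293.25 200.85]
 [180.75 132.75 167.4 ]
 [273.75 269.25 177.75]
 [153.75 128.25 141.3 ]
 [260.25 233.25 215.85]]
{'point': [0.5786, 0.1665, 0.1082], 'confidence': 0.79} [[313.0316 173.1439]]
{'point': [0.6033, 0.1187, 0.1818], 'confidence': 0.68} [[293.8008 317.0902]]
[(0.85, np.int64(308)), (0.7, np.int64(8089))]
*:::.............::::::::...................::-=+++*************+++**********###**=.........
*--:.........:::::::::::......................:::-=*************+*+***********#*+=:.........
+--:.......::-:::::::::..........................:::=**********+++***********=-+=:..........
=--:.....:----:::::::::............................:::=********++************=..............
=-:....:------:::::::::.............................:::-=*******+************=::::::::::::::
=.....:-------:-:::::::::...........................::...:=++*****+**********=::::::::::::::
.....:==--------::::::::::.::..................::::::.:.:...:--=++***********+::::::::::::::
.....===--------::::::::::::::::.......::::.........:...::-::::::-=+**********+=
[... 2846 characters left out ...]
=++++=+=++++++++++++++++=+++++++*****************
::::::-+***+===*+:::+++***++=+++=+===++=++++=+++++++++++=+++++++++++=++++*+*****************
..::=+***+===****+-:-*++****+++=====+++++=++++=+++++++++++++++++=++++++++*+*****************
.:=+***+===**********#**++*****+++=+=+=+=++++==+++==+=+++++=+++++++****+++******************
=****+===**************=-+*********++++++=+==+++=++++=++==++++++*****+*+++******************
***+==+*************+=::::=+*+***********+++++++++++++++++**********++++++******************
*+=-+**************=::::::::=+*++***********************************++++++******************
=-+**************=--::-----:--++++++*****************************++++++***#*****************
```

The rectified dial is clear. The bold mark is at top centre, the hub is near (50,27), and the pointer points up-left to about (25,19), roughly 0.58 rad. That needs about +1.57 rad of knob, clockwise. I'll measure it more exactly and compute the move above the knob.

```bash
cat >> dial.py <<'E'
def read(p,D,r,u):
    """pointer angle from dark pixels of the rectified face; also bold mark position"""
    g=cv2.cvtColor(rect(p,D,r,u),6).astype(float); S=460; k=.2 # mm/px
    best=None
    hx,hy=HUB
    th=np.radians(np.arange(-20,200,.5)); rr=np.arange(9,24,.25)
    prof=[]
    for t in th:
        X=hx-rr*np.cos(t)/k; Y=hy-rr*np.sin(t)/k
        prof.append(cv2.remap(g.astype(np.float32),X.astype(np.float32)[None],Y.astype(np.float32)[None],1).mean())
    prof=np.array(prof); i=prof.argmin(); w=np.clip(np.median(prof)-12-prof,0,None); w[np.abs(np.arange(len(th))-i)>16]=0
    return (th*w).sum()/w.sum(), prof.min(), np.median(prof)
E
python3 - <<'E'
import dial
from dial import *
g=cv2.cvtColor(cv2.imread("pics/r2.png"),6)
# pointer pixels: dark, inside the face
m=(g<95).astype(np.uint8); m[:150]=0; m[:, :100]=0; m[:, 340:]=0; m[330:]=0
nl,l,st,ce=cv2.connectedComponentsWithStats(m); i=1+st[1:,4].argmax(); print(st[i],ce[i])
ys,xs=np.nonzero(l==i); pts=np.c_[xs,ys].astype(np.float32)
far=pts[pts[:,0]<230]; v=cv2.fitLine(far,cv2.DIST_HUBER,0,.01,.01).ravel(); print("line",v,"angle",np.arctan(v[1]/v[0]))
# hub: largest inscribed circle of blob
dt=cv2.distanceTransform((l==i).astype(np.uint8),2,5); print("hub",np.unravel_index(dt.argmax(),dt.shape)[::-1],dt.max())
b=(g<95).astype(np.uint8); b[:95]=0;b[150:]=0;b[:, :215]=0;b[:,290:]=0; ys,xs=np.nonzero(b); print("bold",xs.mean(),ys.mean(),xs.min(),xs.max(),ys.min(),ys.max())
_,M=pose([0,0,0],-90,0); M=R.from_euler("xyz",[np.pi,0,2.733]).as_matrix()
for z in (.36,): print(rel(np.array([.6132,.1005,z]),M))
print(observe()["qpos"])
E
```

```text
[ 119  184  197  133 4913] [235.367  258.2282]
line [  0.8422   0.5391 179.9856 219.9084] angle 0.5694142
hub (np.int64(259), np.int64(277)) 22.968996
bold 252.6349384098544 122.53191489361703 228 289 104 142
('shift mm', array([-180.7,  -17.2,   33.4]), 'rot deg', array([ -9.84,  41.21, -25.24]))
[ 0.5746  0.4795  1.584  -0.823   1.1334  0.2606]
```

Call:
arm_command(
  series=[
    {"x": -33, "y": 0, "z": -37, "rx": 0, "ry": 0, "rz": 0},
    {"x": -181, "y": -17.2, "z": 33.4, "rx": -9.8, "ry": 41.2, "rz": -25.2},
    {"x": -181, "y": -17.2, "z": 33.4, "rx": -9.8, "ry": 41.2, "rz": -25.2},
    {"x": -181, "y": -17.2, "z": 33.4, "rx": -9.8, "ry": 41.2, "rz": -25.2},
    {"x": -181, "y": -17.2, "z": 33.4, "rx": -9.8, "ry": 41.2, "rz": -25.2},
    {"x": -181, "y": -17.2, "z": 33.4, "rx": -9.8, "ry": 41.2, "rz": -25.2},
    {"x": -181, "y": -17.2, "z": 33.4, "rx": -9.8, "ry": 41.2, "rz": -25.2},
    {"x": -181, "y": -17.2, "z": 33.4, "rx": -9.8, "ry": 41.2, "rz": -25.2},
    {"x": -181, "y": -17.2, "z": 33.4, "rx": -9.8, "ry": 41.2, "rz": -25.2},
    {"x": -181, "y": -17.2, "z": 33.4, "rx": -9.8, "ry": 41.2, "rz": -25.2},
  ],
  hand=75,
)

```text
time: 21.35
tool_pos: [0.6135, 0.1002, 0.3594]
tool_rot: [-3.14, 0.002, 2.729]
contact_force: [-0.2, -0.0, 0.0]
opening: 0.075
grip_force: 0.0
```

```bash
python3 - <<'E'
from h import *
s=observe(); print(s["tool_pos"],s["tool_rot"],s["qpos"],s["opening"])
p=read_camera("wrist"); t=trace(p,"knob_grip")
for d in mark_of(p,"knob_grip")[:2]: print(d)
for d in t[:2]:
    cs,_=cv2.findContours(d["pixels"].astype(np.uint8),0,1); c=max(cs,key=cv2.contourArea); print(d["confidence"],cv2.boundingRect(c))
im=p["pixels"].copy(); ph=np.linspace(0,6.28,60)
from scipy.optimize import least_squares
# fit knob outline: hull of projected top+bottom circles vs traced mask
m=t[0]["pixels"]; 
def mask(cx,cy):
    P=[[cx+.023*np.cos(a),cy+.023*np.sin(a),z] for z in (.168,.192) for a in ph]
    h=cv2.convexHull(proj(p,np.array(P)).round().astype(np.int32)); o=np.zeros((480,640),np.uint8); cv2.fillConvexPoly(o,h,1); return o>0
best=max(((mask(x,y)&m).sum()/(mask(x,y)|m).sum(),x,y) for x in np.arange(.605,.624,.001) for y in np.arange(.092,.111,.001)); print(best)
np.savez("knob.npz",m=m); cv2.imwrite("pics/k.png",im)
t=read_camera("top")
E
```

```text
[0.6135 0.1002 0.3594] [-3.1398  0.0018  2.7291] [ 0.0397  0.4909  1.1084 -0.0024  1.5415 -1.1185] 0.07498215031828805
{'point': [0.6175, 0.0946, 0.1788], 'confidence': 0.6}
0.84 (263, 67, 193, 205)
(np.float64(0.2674454161824965), np.float64(0.607), np.float64(0.10400000000000001))
```

```bash
python3 - <<'E'
from h import *
p=read_camera("wrist"); g=cv2.cvtColor(p["pixels"],6)
print(proj(p,np.array([[.6132,.1005,.192],[.6132,.1005,.168]])))
c=proj(p,np.array([.6132,.1005,.185]))[0].astype(int)
a=g[c[1]-60:c[1]+60,c[0]-60:c[0]+60]; a=cv2.resize(a,(80,40),interpolation=cv2.INTER_AREA)
ch=" .:-=+*#%@"[::-1]; print(c)
for row in a: print("".join(ch[int(v)*10//256] for v in row))
E
```

```text
[[312.3776 240.2149]
 [312.5332 230.6722]]
[312 237]
.......:-+**********################################*******+==--------::::::::::
.......:************#################################********+----------::::::::
......-**************########*+=+*###################*********=----------:::::::
......:****************#####+---=+###################**********=-------:::::::::
.......:+*****************###*+*#######################********+------------::::
.........-****************#############################********++++++++--+=:.:=+
..........:=*************######**###**********############*************+-..-++**
............-+**********####********************##########************++*++****+
..............-********##*******###############**####***###***********++++**+-::
...............:+*************#####################*******##**********+***=:....
.................-*********############################****#**********+=:.......
..................:=****################################**#*********+-..........
....................:+#####################################*******=:.......
[... 1492 characters left out ...]
......:+**=++*#+---=-..........:::::::::::::::::::::
::::::::::::::::..............................................::::::::::::::::..
:::::::::::::::::....................................................:..........
::::::::::::::::::::............................................................
:::::::::::::::::::::...........................................................
::::::::::::::::::::::::...................:::::...........................::-==
::::::::::::::::::::::::...................:::::::::::....................:=====
::::::::::::::::::::::.....................:::::::::::::................-=======
::::::::::::::::::::...............:......:::::::::::::...............=====+++**
```

The knob is centred at about (312,242) in the wrist picture, within 1 mm of the tool axis. I'll descend and grip it.

Call:
arm_command(
  series=[
    {"x": -0.5, "y": 0, "z": 40, "rx": 0, "ry": 0, "rz": 0},
    {"x": -0.5, "y": 0, "z": 75, "rx": 0, "ry": 0, "rz": 0},
    {"x": -0.5, "y": 0, "z": 100, "rx": 0, "ry": 0, "rz": 0},
    {"x": -0.5, "y": 0, "z": 115, "rx": 0, "ry": 0, "rz": 0},
    {"x": -0.5, "y": 0, "z": 125, "rx": 0, "ry": 0, "rz": 0},
    {"x": -0.5, "y": 0, "z": 129, "rx": 0, "ry": 0, "rz": 0},
    {"x": -0.5, "y": 0, "z": 129, "rx": 0, "ry": 0, "rz": 0},
    {"x": -0.5, "y": 0, "z": 129, "rx": 0, "ry": 0, "rz": 0},
  ],
)

```text
time: 22.4
tool_pos: [0.6143, 0.1006, 0.2318]
tool_rot: [3.142, 0.002, 2.731]
contact_force: [0.4, -0.3, 0.4]
opening: 0.0749
grip_force: 0.0
```

Call:
arm_command(
  series=[
    {"x": 0, "y": 0, "z": 0, "rx": 0, "ry": 0, "rz": 0},
    {"x": 0, "y": 0, "z": 0, "rx": 0, "ry": 0, "rz": 0},
    {"x": 0, "y": 0, "z": 0, "rx": 0, "ry": 0, "rz": 0},
    {"x": 0, "y": 0, "z": 0, "rx": 0, "ry": 0, "rz": 0},
    {"x": 0, "y": 0, "z": 0, "rx": 0, "ry": 0, "rz": 0},
    {"x": 0, "y": 0, "z": 0, "rx": 0, "ry": 0, "rz": 0},
  ],
  hand=30,
  squeeze=25,
)

```text
time: 23.0
tool_pos: [0.6138, 0.1001, 0.2309]
tool_rot: [-3.14, -0.0, 2.731]
contact_force: [-1.8, -1.7, 1.4]
opening: 0.0444
grip_force: 25.0
```

Call:
arm_command(
  series=[
    {"x": 0, "y": 0, "z": 0, "rx": 0, "ry": 0, "rz": 7},
    {"x": 0, "y": 0, "z": 0, "rx": 0, "ry": 0, "rz": 14},
    {"x": 0, "y": 0, "z": 0, "rx": 0, "ry": 0, "rz": 21},
    {"x": 0, "y": 0, "z": 0, "rx": 0, "ry": 0, "rz": 28},
    {"x": 0, "y": 0, "z": 0, "rx": 0, "ry": 0, "rz": 35},
    {"x": 0, "y": 0, "z": 0, "rx": 0, "ry": 0, "rz": 42},
    {"x": 0, "y": 0, "z": 0, "rx": 0, "ry": 0, "rz": 49},
    {"x": 0, "y": 0, "z": 0, "rx": 0, "ry": 0, "rz": 56},
    {"x": 0, "y": 0, "z": 0, "rx": 0, "ry": 0, "rz": 63},
    {"x": 0, "y": 0, "z": 0, "rx": 0, "ry": 0, "rz": 70},
    {"x": 0, "y": 0, "z": 0, "rx": 0, "ry": 0, "rz": 77},
    {"x": 0, "y": 0, "z": 0, "rx": 0, "ry": 0, "rz": 84},
    {"x": 0, "y": 0, "z": 0, "rx": 0, "ry": 0, "rz": 88},
    {"x": 0, "y": 0, "z": 0, "rx": 0, "ry": 0, "rz": 88},
    {"x": 0, "y": 0, "z": 0, "rx": 0, "ry": 0, "rz": 88},
    {"x": 0, "y": 0, "z": 0, "rx": 0, "ry": 0, "rz": 88},
  ],
)

```text
time: 24.6
tool_pos: [0.6153, 0.1007, 0.2309]
tool_rot: [3.138, -0.001, 1.195]
contact_force: [5.8, 0.0, -1.5]
opening: 0.0442
grip_force: 25.0
```

```bash
python3 - <<'E'
from h import *
s=observe(); print(s["torque"],s["qpos"])
p=read_camera("scene"); c=proj(p,np.array([C[0]-.015,C[1]+.004,.11]))[0].astype(int)
a=cv2.cvtColor(p["pixels"],6)[c[1]-26:c[1]+26,c[0]-20:c[0]+20]; ch=" .:-=+*#%@"[::-1]
for row in a: print("".join(ch[int(v)*10//256]*2 for v in row))
E
```

```text
[ 0.1094 -0.7315 -0.0893] [0.0393 0.57   1.3267 0.0001 1.2413 0.415 ]
##########################################################################******
####################################****####################################****
########**########################********################################******
######++++######################**====++**################################******
####**====######################++======**################################******
##**==----######################++====**##############**##################******
**==------##########**##########++==**########%%######******####**##**##********
==--------######################**++##########%%##%%##**************************
--------==**####################**####################******####**************##
----------**##################################**********************************
----==----**##################################**++++++++++++++++++++++**********
--====----**######**********############**************++++++++++++++++++++++++++
====------++####**==------++************************##**++
[... 2481 characters left out ...]
%%####**##################%%##++::::::::::::::::::::
##%%##%%%%%%%%%%####%%%%@@%%%%%%######################%%%%**::::::::::::::::::::
######%%%%%%@@%%%%##%%%%%%%%%%%%%%%%%%%%######%%########%%##--::::::::::::::::::
######%%%%%%%%%%%%%%%%%%%%%%%%%%%%%%%%%%%%##%%%%%%%%####%%##==::::::::::--::::--
######%%%%%%%%##**%%%%@@%%%%%%%%%%%%@@@@%%##%%@@%%%%%%%%%%%%++::::::--::::::::::
######%%%%%%%%**##%%%%%%%%%%@@%%%%%%%%%%%%%%%%%%%%@@@@%%@@%%**::::::::::::::::::
####%%%%%%%%%%####%%%%%%%%%%%%%%%%%%@@%%%%%%%%%%%%@@@@@@@@@@##==::::::::::::::::
##%%%%%%%%%%%%%%%%%%%%%%%%%%%%%%%%%%%%%%%%%%%%%%@@%%@@@@%%%%@@**::::::::::::::::
%%%%%%%%%%%%%%%%%%%%%%%%%%%%%%####%%%%%%%%%%%%%%%%%%%%%%%%%%@@##::::--::::::--::
```

The coarse scene view shows the pointer near vertical, so the knob did turn. I'll release and return to the dial viewpoint for an exact reading.

Call:
arm_command(
  series=[
    {"x": 0, "y": 0, "z": 0, "rx": 0, "ry": 0, "rz": 88},
    {"x": 0, "y": 0, "z": 0, "rx": 0, "ry": 0, "rz": 0},
  ],
  hand=200,
)

```text
out of range
```

Call:
arm_command(
  series=[
    {"x": 0, "y": 0, "z": 0, "rx": 0, "ry": 0, "rz": 0},
    {"x": 0, "y": 0, "z": 0, "rx": 0, "ry": 0, "rz": 0},
    {"x": 0, "y": 0, "z": 0, "rx": 0, "ry": 0, "rz": 0},
    {"x": 0, "y": 0, "z": 0, "rx": 0, "ry": 0, "rz": 0},
    {"x": 0, "y": 0, "z": -40, "rx": 0, "ry": 0, "rz": 0},
    {"x": 0, "y": 0, "z": -80, "rx": 0, "ry": 0, "rz": 0},
    {"x": 0, "y": 0, "z": -110, "rx": 0, "ry": 0, "rz": 0},
    {"x": 0, "y": 0, "z": -110, "rx": 0, "ry": 0, "rz": 0},
  ],
  hand=75,
)

```text
time: 25.45
tool_pos: [0.6151, 0.1006, 0.3461]
tool_rot: [3.133, -0.003, 1.195]
contact_force: [0.8, -0.0, -0.4]
opening: 0.0752
grip_force: 0.0
```

```bash
python3 - <<'E'
from h import *
_,M=pose([0,0,0],-50,42); print(observe()["tool_pos"],observe()["tool_rot"],rel(np.array([.5255,.2315,.264]),M), rel(np.array([.5255,.2315,.30]),M))
E
```

```text
[0.6151 0.1006 0.3461] [ 3.1331 -0.0032  1.1954] ('shift mm', array([  88.7, -132. ,   81.3]), 'rot deg', array([-21.99, -37.72, -58.81])) ('shift mm', array([  88.8, -131.7,   45.3]), 'rot deg', array([-21.99, -37.72, -58.81]))
```

(The first of those two calls was a slip of mine: the hand value was out of range, so it was refused and nothing moved.) Now to the viewpoint.

Call:
arm_command(
  series=[
    {"x": 44, "y": -66, "z": 0, "rx": -11, "ry": -18.8, "rz": -29.4},
    {"x": 44, "y": -66, "z": 0, "rx": -11, "ry": -18.8, "rz": -29.4},
    {"x": 88.7, "y": -132, "z": 45, "rx": -22, "ry": -37.7, "rz": -58.8},
    {"x": 88.7, "y": -132, "z": 45, "rx": -22, "ry": -37.7, "rz": -58.8},
    {"x": 88.7, "y": -132, "z": 45, "rx": -22, "ry": -37.7, "rz": -58.8},
    {"x": 88.7, "y": -132, "z": 45, "rx": -22, "ry": -37.7, "rz": -58.8},
    {"x": 88.7, "y": -132, "z": 45, "rx": -22, "ry": -37.7, "rz": -58.8},
    {"x": 88.7, "y": -132, "z": 45, "rx": -22, "ry": -37.7, "rz": -58.8},
    {"x": 88.7, "y": -132, "z": 81, "rx": -22, "ry": -37.7, "rz": -58.8},
    {"x": 88.7, "y": -132, "z": 81, "rx": -22, "ry": -37.7, "rz": -58.8},
    {"x": 88.7, "y": -132, "z": 81, "rx": -22, "ry": -37.7, "rz": -58.8},
  ],
)

```text
time: 26.55
tool_pos: [0.5233, 0.2312, 0.2592]
tool_rot: [-3.129, 0.726, 2.276]
contact_force: [0.1, -0.6, -0.1]
opening: 0.0749
grip_force: 0.0
```

```bash
cat > lk.py <<'E'
import sys
from dial import *
p,n,r,u=dial(sys.argv[1]); D=np.array([C[0],C[1],.11])+n*.015
im=rect(p,D,r,u); cv2.imwrite(f"pics/{sys.argv[1]}r.png",im); g=cv2.cvtColor(im,6)
b=np.zeros_like(g); cv2.circle(b,(252,280),135,1,-1)
m=((g<95)&(b>0)).astype(np.uint8)
nl,l,st,ce=cv2.connectedComponentsWithStats(m); i=1+st[1:,4].argmax(); ys,xs=np.nonzero(l==i); print(st[i],ce[i],observe()["tool_pos"])
for y in range(st[i][1],st[i][1]+st[i][3],12):
    q=xs[ys==y]; print(y,q.min(),q.max(),round(q.mean(),1))
a=cv2.resize(g,(92,46),interpolation=cv2.INTER_AREA)[8:36,18:80]; ch=" .:-=+*#%@"[::-1]
for row in a: print("".join(ch[int(v)*10//256] for v in row))
E
python3 lk.py d3
```

```text
[ 232  145   52  213 5011] [255.2798 266.4109] [0.5241 0.2314 0.2604]
145 252 252 252.0
157 244 260 252.0
169 246 261 253.5
181 246 259 252.5
193 246 260 253.0
205 246 260 253.0
217 246 260 253.0
229 246 260 253.0
241 246 260 253.0
253 246 261 253.5
265 243 264 253.5
277 234 277 255.5
289 234 282 258.0
301 238 283 260.5
313 243 275 259.0
325 243 267 255.0
337 243 267 255.0
349 243 267 255.0
:::::::::::..:........::.:::::::::::-:::::::::-++***********+=
::::::::::::::..::::::..............:......:::::-=+*********++
-:::::::::::::::::.............:::---:::::::..::::-=+*********
-:::::::::---::.........:-====++++++++++++++===-:::::-=*******
--::::::-::::::....:-==++++*++**##+**++**++**+++++==--:-=*****
--:::---::::::::-=++++++*+=+++####+++==*+=+#*=+#*++++++=--+***
------:::::::-=+++++++=======+####+========+=+##+=+#++++++==++
-----:::::-=+++++**==========+*###+=========+##+=*#+==**+==---
-=---:::-=+++++==+*+===========#%#+=========+++===+=+**+*+===-
=------=++++===================#%#+============+====++=+***++=
-----=++*+=====================#%#+======+============+******+
----=+++++===
[... 357 characters left out ...]
=******
+++=====================++=+===#%%+=====++===++==+======******
+**+=========================+*#%#*+=========++++=+=====+*****
++++++===============+=++++=+########+=+=+===+=++=++===++*****
***##*=======++=============*#########+=====+===++=++==+******
================+====+==+++=+#########*+==+++++++=+==+=+******
==========+======+=+=====+=+=+########*+=+++===+++++=+=+******
==========+=+=======++==+===+=*%####*++==++=++=++++++==+******
================++===++=++=+==*%%%%*==+++++=+++++=++=+=+******
+========+====+===++==+++++++=*%%%%*==+++++++=+++++++++=******
+==+========+=+===+=+++=====+=*%%%%*==++=++++++=++++++==+*****
+=========+=+==+==++=++++++++=+*****==++++=+++++++++++=++*****
```

```bash
python3 - <<'E'
import cv2,numpy as np
im=cv2.imread("pics/d3r.png"); g=cv2.cvtColor(im,6)
for y in range(96,176,6):
    row=g[y-1:y+2,225:285].mean(0); w=np.clip(110-row,0,None); x=np.arange(225,285); k=(x>234)&(x<272); w=w*k
    print(y,w.sum().round(),(x*w).sum()/max(w.sum(),1), x[(row<95)&k].min(initial=999),x[(row<95)&k].max(initial=0))
# fit pointer centerline and tail
ys=np.arange(172,255); xs=[]
for y in ys:
    row=g[y,232:275].astype(float); w=np.clip(120-row,0,None); xs.append((np.arange(232,275)*w).sum()/w.sum())
print(np.polyfit(ys,xs,1),np.mean(xs))
cv2.imwrite("pics/final.png",cv2.resize(im[60:420,70:430],(600,600),interpolation=cv2.INTER_CUBIC))
E
```

```text
96 0.0 0.0 999 0
102 0.0 0.0 999 0
108 0.0 0.0 999 0
114 62.0 261.44086021505376 999 0
120 312.0 258.2524064171123 256 271
126 1100.0 253.89972735534687 239 271
132 1207.0 249.67807840971838 239 260
138 1141.0 249.3567046450482 239 260
144 1176.0 249.45820345707 239 260
150 1149.0 249.61792863359443 239 260
156 946.0 251.79633544749825 244 260
162 805.0 253.13658940397352 246 261
168 841.0 253.2128418549346 246 261
174 848.0 252.95202516712544 246 260
[6.25728513e-03 2.51763625e+02] 253.09642674814077
```

View pics/final.png

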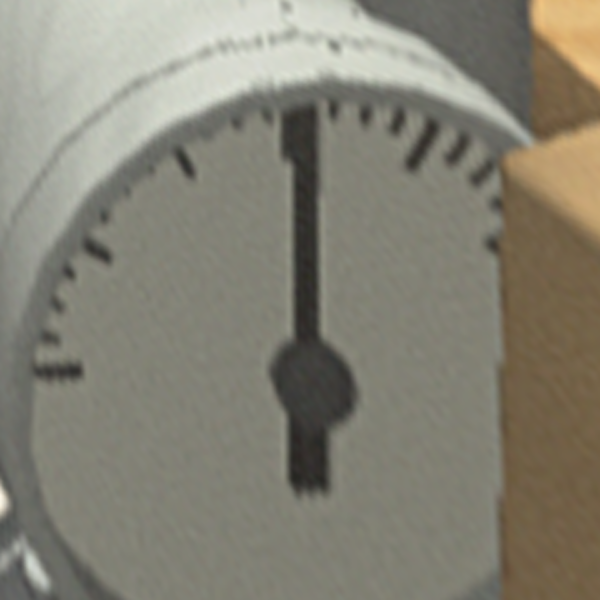

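The last picture (dial rectified to face-on) shows the pointer upright on the bold mark at (300,130). Its centre line leans only about 0.006 rad; the small sideways offset is parallax, because the pointer stands above the face. Next: one quick check that the gauge hasn't moved, then hand in.

```bash
python3 - <<'E'
from h import *
s=observe(); print(s["contact_force"],s["grip_force"],s["time"])
p=read_camera("scene")
for q in ["gauge","gauge_grip","grease_tin","wood_offcut"]:
    for d in mark_of(p,q)[:1]: print(q,np.round(d["point"],4),round(d["confidence"],2))
t=read_camera("top")
for d in mark_of(t,"tape_measure")[:1]: print(np.round(d["point"],4))
print(hand_in())
E
```

```text
[0.5889 0.6452 0.8395] 0.0 26.6
gauge [0.5924 0.1918 0.0219] 0.89
gauge_grip [0.5831 0.2226 0.0426] 0.57
grease_tin [ 0.7317  0.2354 -0.0035] 0.71
wood_offcut [ 0.6543 -0.066   0.0031] 0.61
[0.6136 0.0977 0.1801]
the job is handed in; nothing more can be done
None
```

The job is handed in at about 27 s: the gauge is home against the back stop, the dial pointer reads about 1.56 rad against the 1.571 target, and the robot is touching nothing. The tin and offcut have not moved; the tape measure wasn't found in the last picture, but nothing went near it.

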